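Sort the empties: tins into the lever bin, jars gently into the crate

TASK

Sort the empties on the bench: open the steel bin right up with its hand lever, put every tuna tin into it, and shut it completely with the lever once all the tins are in. Stand every glass jar upright on the floor of the plywood crate, before or after the tins; the glass is thin, so hold the jars lightly and set them down softly instead of dropping them. Leave the PET bottle, the yellow tub and the wrench alone.

Things in the scene. Friction and masses are not known exactly. Their poses are not given: they have to be found in the camera images.
- bin: Steel bin, fixed, left of the middle: box 200 (its x) x 160 (its y) x 130 mm high, walls and floor 4 mm, with a flat lid 5 mm thick. Origin at the centre of its underside, z up, front faces its -x. The lid is hinged on the far (+x) rim; a hand lever on the left (+y) side works it by a linkage. Open, it leans back beyond the far rim (to x = 250 mm), its edge 275 mm above the bench.
- lever (a joint): Bin's hand lever, rad: 0 = lid shut, lever leans 0.45 rad to the bin's -x; 0.9 = lid fully open, leans 0.45 rad to +x. Turns about an axis along the bin's y through (0, 140, 100) mm in the bin's frame; stays where it is left (stiff: about 5 to 7 N at the bar). The round bar can turn between the finger pads.
- lever_bar (a point): Centre of the crossbar at the lever's upper end: a round black bar 14 mm thick, 60 mm long along the bin's y, 95 mm from the lever's pivot. Lever shut: at about (-41, 140, 186) mm in the bin's frame. Free all round apart from the 10 mm lever rod below it.
- lid (a joint): Angle of the bin's lid, rad: 0 shut, about 2.3 fully open; 2.6 times the lever's angle. The lid does not open unless the lever is moved.
- crate: Open plywood crate for jars, fixed on the bench, right of the middle: 250 (its x) x 180 (its y) x 55 mm high, walls and floor 5 mm. Origin at the centre of its underside, z up. Three jars fit in a row along its x, 72 mm apart.
- jar1: Baby food jar, clear glass, white metal twist lid, closed, empty, upright: 58 mm diameter, 70 mm high, 0.10 to 0.17 kg. Grip it 20 to 40 mm up. Origin at the centre of its underside, z up. Thin glass: breaks if squeezed over 15 N from each side (30 N summed over both fingers) or bumped over 25 N on the crate (let go within a few mm of its floor it gets far less). May be absent.
- jar2: Baby food jar, clear glass, white metal twist lid, closed, empty, upright: 58 mm diameter, 70 mm high, 0.10 to 0.17 kg. Grip it 20 to 40 mm up. Origin at the centre of its underside, z up. Thin glass: breaks if squeezed over 15 N from each side (30 N summed over both fingers) or bumped over 25 N on the crate (let go within a few mm of its floor it gets far less). May be absent.
- jar3: Baby food jar, clear glass, white metal twist lid, closed, empty, upright: 58 mm diameter, 70 mm high, 0.10 to 0.17 kg. Grip it 20 to 40 mm up. Origin at the centre of its underside, z up. Thin glass: breaks if squeezed over 15 N from each side (30 N summed over both fingers) or bumped over 25 N on the crate (let go within a few mm of its floor it gets far less). May be absent.
- tin1: Empty tuna tin, closed, plain: upright cylinder 65 mm diameter (66 at the seams), 42 mm high, about 0.05 kg. Origin at the centre of its underside, z up. Robust; may be dropped. May be absent.
- tin2: Empty tuna tin, closed, plain: upright cylinder 65 mm diameter (66 at the seams), 42 mm high, about 0.05 kg. Origin at the centre of its underside, z up. Robust; may be dropped. May be absent.
- tin3: Empty tuna tin, closed, plain: upright cylinder 65 mm diameter (66 at the seams), 42 mm high, about 0.05 kg. Origin at the centre of its underside, z up. Robust; may be dropped. May be absent.
- pet: Bystander: clear PET bottle, upright, 64 mm diameter, 210 mm high. Origin at the centre of its underside.
- tub: Bystander: yellow plastic tub, 100 mm across the rim, 65 mm high. Origin at the centre of its underside.
- wrench: Bystander: wrench about 180 mm long lying flat on the bench between the bin and the robot. Origin on it.
Mind the look-alikes: they are no part of the job. What is shaped like the tin1 but pink or purple is not meant.

How it is judged (in metres and radians):
On the way, in this order (a step that is already met when the one before it is completed fails the run):
1. the bin is open (lid past 1.9 rad) (value of joint lid above 1.9 rad), for 0.2 s.
2. all the tins are in the open bin (x of tin1 in the frame of bin between -0.098 and 0.098 m and y of tin1 in the frame of bin between -0.078 and 0.078 m and z of tin1 in the frame of bin between -0.005 and 0.125 m and x of tin2 in the frame of bin between -0.098 and 0.098 m and y of tin2 in the frame of bin between -0.078 and 0.078 m and z of tin2 in the frame of bin between -0.005 and 0.125 m and x of tin3 in the frame of bin between -0.098 and 0.098 m and y of tin3 in the frame of bin between -0.078 and 0.078 m and z of tin3 in the frame of bin between -0.005 and 0.125 m and value of joint lid above 1.5 rad), for 0.2 s.
3. the bin is shut again with the tins inside (x of tin1 in the frame of bin between -0.098 and 0.098 m and y of tin1 in the frame of bin between -0.078 and 0.078 m and z of tin1 in the frame of bin between -0.005 and 0.125 m and x of tin2 in the frame of bin between -0.098 and 0.098 m and y of tin2 in the frame of bin between -0.078 and 0.078 m and z of tin2 in the frame of bin between -0.005 and 0.125 m and x of tin3 in the frame of bin between -0.098 and 0.098 m and y of tin3 in the frame of bin between -0.078 and 0.078 m and z of tin3 in the frame of bin between -0.005 and 0.125 m and value of joint lid below 0.1 rad), for 0.2 s.
At the end, for the whole second after the job is handed in: Every tin lies inside the bin, below its rim; the lid is shut (within 0.1 rad); every jar stands upright (within 0.12 rad) on the crate's floor, inside its walls; all at rest (all of step 3 and x of jar1 in the frame of crate between -0.11 and 0.11 m and y of jar1 in the frame of crate between -0.075 and 0.075 m and z of jar1 in the frame of crate between -0.005 and 0.015 m and angle between each of jar1, jar2, jar3's own z axis and vertical below 0.12 rad and x of jar2 in the frame of crate between -0.11 and 0.11 m and y of jar2 in the frame of crate between -0.075 and 0.075 m and z of jar2 in the frame of crate between -0.005 and 0.015 m and x of jar3 in the frame of crate between -0.11 and 0.11 m and y of jar3 in the frame of crate between -0.075 and 0.075 m and z of jar3 in the frame of crate between -0.005 and 0.015 m and linear speed of each of tin1, tin2, tin3, jar1, jar2, jar3 below 0.03 m/s); the robot touches nothing.
It fails at once if a jar is squeezed with more than 30 N, summed over both fingers (contact force between any of jar1, jar2, jar3 and the fingers above 30 N).
It fails at once if a jar hits or presses on the crate with more than 25 N (contact force between any of jar1, jar2, jar3 and crate above 25 N).
It fails at once if the PET bottle, tub or wrench is moved more than 30 mm or knocked over (distance of any of pet, tub, wrench from where it was at the start of the episode above 0.03 m or angle between any of pet, tub's own z axis and vertical above 0.5 rad).
Of tin1, tin2, tin3 only 2 to 3 are there at a start; the rules pass over those that are not, and their reading is None.
Of jar1, jar2, jar3 only 2 to 3 are there at a start; the rules pass over those that are not, and their reading is None.
At some moment in a run one of tin1, tin2, tin3 may be knocked a few centimetres aside while the robot is not near it.
It also fails if it takes over 210 s, if anything falls off the work surface, if the arm or the gripper's body presses on something with over 40 N, if the wrist force passes 120 N, or if a joint passes its speed limit or range.

ROBOT

A 7-joint arm with a two-finger parallel gripper is mounted at the origin on the work surface. World frame = base frame: x ahead of the robot, y to its left, z up, the work surface at z = 0. Lengths are in m, angles in degrees, forces in N, time in s.
With the tool pointing down it reaches from about 0.425 to 0.875 m from the base axis. Payload 4.7 kg.
Tool frame: the origin (TCP) lies at the very end of the fingers, on their centre line; the grasp point (between the pads) lies 19 mm behind it; z points along the fingers, y is the line along which they close (so a half turn about z gives the same grasp; the last joint's range is limited). The gripper opens to 87 mm and grips with 3 to 60 N. Pads are 19 mm wide; open, the fingers measure 117 mm over their backs; the gripper's body (75 mm by 190 mm) begins 51 mm behind the grasp point.
Start: joints at [65.953, 18.392, -4.016, 83.108, 1.295, 78.541, -3.26], TCP at [0.273, -0.59, 0.223] pointing down, gripper open.
Joint ranges: [-163.93, 163.93], [-17.29, 119.83], [-79.2, 71.16], [3.27, 140.29], [-89.18, 269.18], [5.43, 117.66], [-154.24, 154.24]. Speed limits (degrees/s): [147.25, 147.25, 180, 180, 180, 180, 180].

INTERFACE

Orientations are given as [roll, pitch, yaw] about the fixed x, y, z axes, in that order (R = Rz(yaw) Ry(pitch) Rx(roll)).
In Python, from cell import get_obs, eyes, env gives the robot as it stands.
- The arm moves only by the tool servo_tool, never from a script. Its argument "series" is a list that holds one entry, the list of rows, each a list of 7 numbers: the shift along the tool's x, y, z in units of 300 mm (1.0 is 300 mm), then the turn, a rotation vector about the tool's x, y, z in units of pi rad (1.0 is pi rad), then the opening, from 0 (shut) to 1 (fully open). In form: [[[tx, ty, tz, wx, wy, wz, gripper], ...]]. A call has 1 to 12 rows; each row is the pose to reach, as a shift and turn from the pose commanded when the call began, along the tool's axes at that moment, turning the shorter way round; what a row does not reach only later rows make up. A row lasts 1/12 s, in which the tool goes at most 41.7 mm and 7.16 degrees, less where a joint would pass 70% of its speed; a pose out of reach is approached as far as the arm can. A call with a number of a shift or a turn outside -1 to 1 is refused whole. A call with a gripper value outside its range is refused whole. The fingers move at their own pace and stop on an object; "grip_force" is the grip in N (left out, the last holds). Time passes only in rows, so rows that repeat a pose let the fingers close. It gives the time, the measured TCP pose, the force, the opening and the grip force at its end, in the units of the state.
- get_obs(): the state, without advancing time (a new reading comes with each control period).
- eyes.read_camera(name): name is "scene" or "side" or "wrist"; returns a dict with "frame" (420x560x3 uint8, red, green, blue), "depth" (420x560 float32, m along the optical axis (not along the pixel's ray), 0 where there is no reading), "fx", "fy", "cx", "cy" (pixels), "origin" and "rotation" of the camera in the world; the wrist camera has in their place "mount" (4x4, takes a point from camera to tool coordinates, whose origin is the TCP and whose axes are the flange's). Camera axes: x right, y down, z forward; pixel columns grow to the right and rows downward; lengths in m; the calibration is good to about 2 mm. A picture is of the moment at which its call begins: read the wrist's pose just before it.
- env.sign_off(): hands the job in; it is judged then, once.
The state is a dict: "time_s": time; "qpos": joint angles; "joint_velocities": joint speeds; "effort": joint torques, N m; "tool_pos": TCP position; "tool_rot": TCP orientation; "force": force on the tool from outside, world axes, zero at the start; "wrist_torque": the same for the moment, N m; "grip_width": finger opening in m; "grasp_force": force on a finger pad.
Only numpy, scipy, OpenCV 4.12 (cv2) and the standard library are available. Lean on these libraries where they do the work, as an engineer would, in place of code of your own. Each camera call takes 0.05 s, during which the arm holds its last target. There are 200 camera calls.

## Working session

There is one attempt and no reset: what is moved stays moved. The work goes in short steps, Python scripts to look and compute and a tool call to move; the robot and the scene stay as the last step left them, time stands still between calls to the robot, and variables do not carry over. Pictures are saved under pics/ and viewed, at most 14 in all, crops included, and the job is handed in when it is done.

Besides the shell and the picture viewer there is one more tool, called after "Call:" as a command line: name --argument value ..., lists and objects as JSON in quotes. servo_tool: Moves the arm, as the interface text tells. Shifts and turns lie within -1 to 1; 1 stands for 300 mm of shift or pi rad of turn. Its arguments: {"type":"object","properties":{"series":{"type":"array"},"grip_force":{"type":"number"}},"required":["series"]}

```bash
mkdir -p pics; ls; cat > h.py <<'E'
import numpy as np, cv2
from cell import get_obs, eyes, env
from scipy.spatial.transform import Rotation as R
def cam(n):
    o=get_obs(); c=eyes.read_camera(n)
    if 'mount' in c:
        T=np.eye(4); T[:3,:3]=R.from_euler('xyz',o['tool_rot'],degrees=True).as_matrix(); T[:3,3]=o['tool_pos']
        M=T@np.array(c['mount']); c['rotation']=M[:3,:3]; c['origin']=M[:3,3]
    c['rotation']=np.array(c['rotation']); c['origin']=np.array(c['origin'])
    return c
def save(c,p): cv2.imwrite(p,cv2.cvtColor(c['frame'],cv2.COLOR_RGB2BGR))
def ray(c,u,v,z):
    d=c['rotation']@np.array([(u-c['cx'])/c['fx'],(v-c['cy'])/c['fy'],1.]); o=c['origin']
    return o+d*(z-o[2])/d[2]
def cloud(c):
    v,u=np.mgrid[:420,:560]; d=c['depth']
    P=np.stack([(u-c['cx'])/c['fx']*d,(v-c['cy'])/c['fy']*d,d],-1)
    P=P@c['rotation'].T+c['origin']; P[d<=0]=np.nan
    return P
E
python3 - <<'E'
from h import *
print(get_obs())
for n in ['scene','side']:
    c=cam(n); save(c,f'pics/{n}.png'); print(n,c['origin'],c['rotation'].tolist(),c['fx'],c['cx'])
    np.savez(f'{n}.npz',**{k:v for k,v in c.items()})
E
```

```text
pics
{'time_s': 0.0, 'qpos': array([65.95185917, 18.44041533, -4.01626325, 83.17420296,  1.29796773,
       78.53991565, -3.25982539]), 'joint_velocities': array([-0.06550257,  0.00035908,  0.02004229, -0.01528632,  0.07700918,
        0.03910168, -0.00084038]), 'effort': array([ 2.13729090e-04, -4.91291785e+01, -4.03624177e-01, -3.12529063e+01,
       -6.39108382e-02,  4.38970432e-02,  1.89111643e-04]), 'tool_pos': array([ 0.27293661, -0.58932161,  0.22145238]), 'tool_rot': array([-1.79890876e+02,  8.32893679e-03,  2.48593444e+01]), 'force': array([-0.25895692,  0.04534285, -0.33382289]), 'wrist_torque': array([ 0.02263617,  0.0029725 , -0.09130964]), 'grasp_force': 0.0, 'grip_width': 0.08700945177475976}
scene [1.09716289 0.51271869 1.39451524] [-146.87470343775982, 0.5572516201878186, 133.69907303264588] 467.23974481439944 283.0895853848012
side [-0.17588606  0.88852619  1.2649462 ] [-134.0241374501806, -0.044155552915464726, -143.8051953417214] 527.063763233723 273.80015771984813
```

```bash
sed -i "s/c\['rotation'\]=np.array(c\['rotation'\]);/r=np.array(c['rotation']); c['rotation']=r if r.ndim==2 else R.from_euler('xyz',r,degrees=True).as_matrix();/" h.py
python3 - <<'E'
import cv2,numpy as np
a=cv2.imread('pics/scene.png');b=cv2.imread('pics/side.png')
for n in ['scene','side']:
    cv2.imwrite(f'pics/{n}8.png',cv2.resize(cv2.imread(f'pics/{n}.png'),(800,600)))
E
```

```text
(no output)
```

View pics/scene.png

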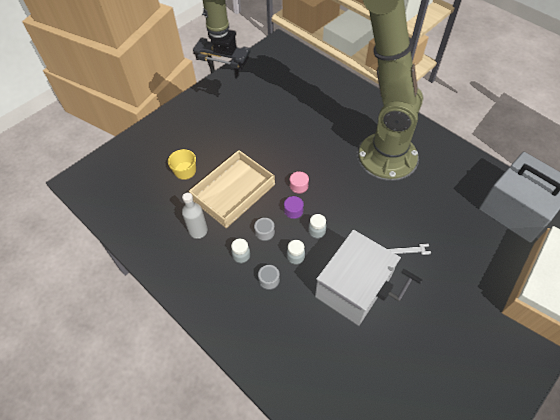

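View pics/side.png

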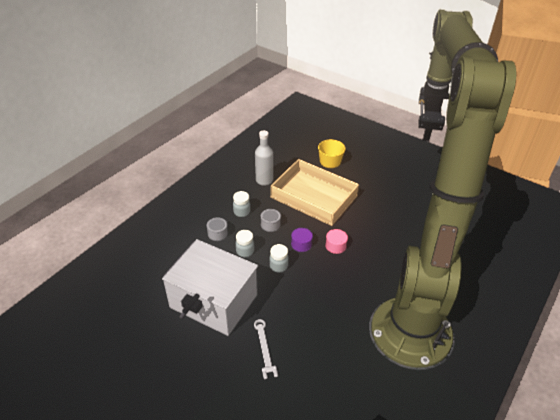

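The scene view shows two grey tins at (264,228) and (268,277), and three white-lidded jars at (240,250), (296,251) and (317,225). The look-alikes are at (299,182) and (293,207), the crate at (232,187), the bin at (357,275) with its lever at (405,287), and the PET bottle at (195,215). The side view agrees.

```bash
python3 - <<'E'
from h import *
def ld(n):
    c=dict(np.load(f'{n}.npz')); 
    r=c['rotation']; c['rotation']=r if r.ndim==2 else R.from_euler('xyz',r,degrees=True).as_matrix()
    return c
S=ld('scene'); D=ld('side')
PS=np.concatenate([cloud(S).reshape(-1,3),cloud(D).reshape(-1,3)])
P1=cloud(S)
print('bench z',np.nanmedian(P1[300:330,150:200,2]))
def top(c,name,u,v,zt):
    P=cloud(c); g=ray(c,u,v,zt); 
    m=(np.hypot(P[...,0]-g[0],P[...,1]-g[1])<.055)&(abs(P[...,2]-zt)<.006)
    q=P[m][:,:2].astype(np.float32)
    if len(q)<5: print(name,'few',g);return
    (x,y),r=cv2.minEnclosingCircle(q); print(name,np.round([x,y],4),'r',round(r,4),len(q),np.round(q.mean(0),4))
for n,(u,v),(u2,v2),z in [('tinA',(264,226),(271,217),.042),('tinB',(268,273),(217,226),.042),('jarA',(240,245),(241,199),.07),('jarB',(296,246),(245,238),.07),('jarC',(317,219),(279,252),.07),('pink',(299,179),(337,236),.042),('purple',(293,205),(302,236),.042)]:
    top(S,n,u,v,z); top(D,n,u2,v2,z)
def rect(name,lo,hi,z0,z1):
  for c in (S,D):
    P=cloud(c).reshape(-1,3); m=(P[:,0]>lo[0])&(P[:,0]<hi[0])&(P[:,1]>lo[1])&(P[:,1]<hi[1])&(P[:,2]>z0)&(P[:,2]<z1)
    q=P[m].astype(np.float32)
    if len(q)>10: print(name,cv2.minAreaRect(q[:,:2]),len(q),np.median(q[:,2]))
b=ray(S,360,258,.135); k=ray(S,232,187,.03); print(b,k)
rect('bin',b-.17,b+.17,.125,.14)
rect('crate',k-.17,k+.17,.045,.06)
rect('bar',b-[.2,.2,0],b+[.2,.3,0],.165,.21)
for n,(u,v),z in [('pet',(188,198),.2),('tub',(183,160),.06),('wr',(410,250),.005)]: print(n,ray(S,u,v,z))
E
```

```text
bench z -0.0025821437414103032
tinA [ 0.5615 -0.102 ] r 0.0357 257 [ 0.5638 -0.1017]
tinA [ 0.5637 -0.1043] r 0.0374 217 [ 0.5629 -0.1009]
tinB [0.6789 0.0324] r 0.0346 304 [0.6807 0.0338]
tinB [0.6828 0.0291] r 0.0372 236 [0.6803 0.0339]
jarA [ 0.6824 -0.0961] r 0.0269 175 [ 0.6825 -0.0949]
jarA [ 0.6823 -0.0975] r 0.0298 136 [ 0.6812 -0.095 ]
jarB [0.5604 0.0391] r 0.0264 171 [0.5607 0.0395]
jarB [0.5614 0.0393] r 0.0281 163 [0.5601 0.0398]
jarC [0.437  0.0254] r 0.027 162 [0.4385 0.0253]
jarC [0.4389 0.0252] r 0.0281 179 [0.4372 0.026 ]
pink [ 0.3363 -0.1507] r 0.0352 214 [ 0.3385 -0.15  ]
pink [ 0.3403 -0.1529] r 0.0367 248 [ 0.3382 -0.1499]
purple [ 0.4313 -0.0926] r 0.0361 233 [ 0.4313 -0.0907]
purple [ 0.4318 -0.0933] r 0.037 245 [ 0.4316 -0.0902]
[0.48311181 0.22842241 0.135     ] [ 0.52418334 -0.30730826  0.03      ]Traceback (most recent call last):
  File "<stdin>", line 24, in <module>
  File "<stdin>", line 22, in rect
cv2.error: OpenCV(4.12.0) /io/opencv/modules/imgproc/src/convhull.cpp:143: error: (-215:Assertion failed) total >= 0 && (depth == CV_32F || depth == CV_32S) in function 'convexHull'
```

```bash
python3 - <<'E'
from h import *
def ld(n):
    c=dict(np.load(f'{n}.npz')); r=c['rotation']; c['rotation']=r if r.ndim==2 else R.from_euler('xyz',r,degrees=True).as_matrix()
    return c
S=ld('scene'); D=ld('side')
def rect(name,lo,hi,z0,z1):
  for c in (S,D):
    P=cloud(c).reshape(-1,3); m=np.all((P[:,:2]>lo[:2])&(P[:,:2]<hi[:2]),1)&(P[:,2]>z0)&(P[:,2]<z1)
    q=np.ascontiguousarray(P[m],np.float32)
    if len(q)>10: print(name,cv2.minAreaRect(np.ascontiguousarray(q[:,:2])),len(q),np.median(q[:,2]),'mean',q.mean(0),'ext',q.min(0),q.max(0))
b=ray(S,360,258,.135); k=ray(S,232,187,.03)
rect('bin',b-.17,b+.17,.125,.15)
rect('crate',k-.17,k+.17,.045,.06)
rect('crfloor',k-.08,k+.08,.0,.012)
rect('bar',b-[.2,.2,0],b+[.2,.3,0],.165,.21)
for n,(u,v),z in [('pet',(188,198),.2),('tub',(183,160),.06),('wr',(410,250),.005)]: print(n,ray(S,u,v,z))
# jar height / shape by column
P=cloud(S)
E
```

```text
bin ((0.508082926273346, 0.27724841237068176), (0.2140510380268097, 0.2277935892343521), 7.509946823120117) 3693 0.13678776 mean [0.51581514 0.2500467  0.13678713] ext [0.39810985 0.15160298 0.12515509] [0.62581885 0.38910124 0.14961621]
bin ((0.5100418925285339, 0.2754092812538147), (0.21523535251617432, 0.23159673810005188), 8.082040786743164) 3680 0.13797966 mean [0.50874597 0.25013328 0.13781317] ext [0.39766002 0.1511745  0.12508367] [0.62751406 0.38840863 0.14724246]
crate ((0.49409979581832886, -0.3158762753009796), (0.2772097885608673, 0.3540234863758087), 76.13602447509766) 575 0.052987505 mean [ 0.5236473  -0.31171182  0.05269118] ext [ 0.35491997 -0.47713497  0.04503248] [ 0.690793   -0.13923706  0.05998763]
crate ((0.4987495541572571, -0.3173604905605316), (0.27651941776275635, 0.3622438907623291), 75.21266174316406) 677 0.052642338 mean [ 0.5249528  -0.30854943  0.05243159] ext [ 0.354415   -0.4757253   0.04502094] [ 0.6940009  -0.13929906  0.05998066]
crfloor ((0.5241921544075012, -0.31623950600624084), (0.1597680300474167, 0.1421230584383011), 0.08592529594898224) 1282
[... 311 characters left out ...]
0709102] ext [ 4.4432509e-01 -3.8723111e-01  1.9279079e-04] [ 0.60416627 -0.26382434  0.01198902]
bar ((0.45632919669151306, 0.3805435001850128), (0.021629244089126587, 0.05982926860451698), 9.57947063446045) 131 0.1897971 mean [0.45505318 0.38068408 0.18775572] ext [0.44195932 0.35052446 0.1656986 ] [0.46680525 0.40948278 0.19748491]
bar ((0.45209357142448425, 0.3788816034793854), (0.015903018414974213, 0.06044286862015724), 11.106912612915039) 131 0.19185658 mean [0.45114216 0.38091475 0.19182396] ext [0.44190195 0.34855592 0.1821113 ] [0.464456   0.40975425 0.19986416]
pet [ 0.71793665 -0.27380876  0.2       ]
tub [ 0.57711782 -0.50948016  0.06      ]
wr [0.28161739 0.30163013 0.005     ]
```

```bash
python3 - <<'E'
from h import *
def ld(n):
    c=dict(np.load(f'{n}.npz')); r=c['rotation']; c['rotation']=r if r.ndim==2 else R.from_euler('xyz',r,degrees=True).as_matrix()
    return c
for n in ('scene','side'):
    c=ld(n); P=cloud(c); h=cv2.cvtColor(c['frame'],cv2.COLOR_RGB2HSV)
    m=(abs(P[...,2]-.1355)<.008)&(abs(P[...,0]-.51)<.15)&(abs(P[...,1]-.25)<.16)
    m=cv2.morphologyEx(m.astype(np.uint8),cv2.MORPH_OPEN,np.ones((7,7)))
    q=np.ascontiguousarray(P[m>0][:,:2],np.float32); print('lid',cv2.minAreaRect(q),len(q))
    m=(h[...,0]>8)&(h[...,0]<25)&(h[...,1]>50)&(abs(P[...,2]-.053)<.006)&(abs(P[...,0]-.52)<.15)&(abs(P[...,1]+.31)<.14)
    q=np.ascontiguousarray(P[m][:,:2],np.float32); print('crate',cv2.minAreaRect(q),len(q),q.min(0),q.max(0))
    m=(h[...,0]>8)&(h[...,0]<25)&(abs(P[...,2]-.006)<.006)&(abs(P[...,0]-.52)<.15)&(abs(P[...,1]+.31)<.14)&(h[...,1]>50)
    m=cv2.morphologyEx(m.astype(np.uint8),cv2.MORPH_OPEN,np.ones((3,3)))
    q=np.ascontiguousarray(P[m>0][:,:2],np.float32); print('floor',cv2.minAreaRect(q),len(q),q.min(0),q.max(0))
    # pet
    m=(P[...,2]>.1)&(P[...,2]<.25)&(abs(P[...,0]-.72)<.08)&(abs(P[...,1]+.27)<.08)
    print('pet',np.nanmean(P[m],0))
E
```

```text
lid ((0.5116463303565979, 0.24657167494297028), (0.21307869255542755, 0.1661970019340515), 7.580359935760498) 3429
crate ((0.5224874019622803, -0.30540066957473755), (0.25268617272377014, 0.1860126554965973), 1.9377518892288208) 451 [ 0.39504877 -0.40111268] [ 0.6505245  -0.20929684]
floor ((0.5126461982727051, -0.3207639753818512), (0.22534869611263275, 0.15005066990852356), 1.366114616394043) 1651 [ 0.39888132 -0.397082  ] [ 0.624751   -0.24516018]
pet [ 0.72371807 -0.26181603  0.15298205]
lid ((0.5130698084831238, 0.2444894164800644), (0.21306756138801575, 0.17200163006782532), 6.991990089416504) 3087
crate ((0.5231553912162781, -0.3079828917980194), (0.25359389185905457, 0.19580264389514923), 1.2619104385375977) 487 [ 0.3953208 -0.40579  ] [ 0.65174764 -0.21021563]
floor ((0.5010771751403809, -0.30259352922439575), (0.29049983620643616, 0.234720841050148), 14.30343246459961) 1359 [ 0.37976664 -0.4495847 ] [ 0.64773864 -0.1763273 ]
pet [ 0.710106   -0.26262238  0.15127564]
```

```bash
cat >> h.py <<'E'
def plan(*wps, start=None):
    """wps: (x,y,z,yaw_deg); prints rows relative to the present pose (or given start)"""
    o=get_obs(); print('t',round(o['time_s'],2),'pos',np.round(o['tool_pos'],4),'rot',np.round(o['tool_rot'],2),'q',np.round(o['qpos']),'grip',round(o['grip_width'],4),round(float(o['grasp_force']),1))
    p0=np.array(o['tool_pos']); R0=R.from_euler('xyz',o['tool_rot'],degrees=True)
    if start: p0=np.array(start[:3]); R0=R.from_euler('xyz',[180,0,start[3]],degrees=True)
    for w in wps:
        t=R0.inv().apply(np.array(w[:3])-p0); Rr=R0.inv()*R.from_euler('xyz',[180,0,w[3]],degrees=True)
        print(w,'->',np.round(t/.3,3).tolist(),np.round(Rr.as_rotvec()/np.pi,4).tolist(),'rows>=',round(max(np.linalg.norm(t)/.0417,np.degrees(Rr.magnitude())/7.16),1))
BC=np.array([.512,.246]); BY=7.5; CC=np.array([.523,-.307]); CY=1.5
def binw(x,y): return BC+R.from_euler('z',BY,degrees=True).apply([x,y,0])[:2]
def cratew(x,y): return CC+R.from_euler('z',CY,degrees=True).apply([x,y,0])[:2]
E
python3 - <<'E'
from h import *
plan((.5,-.1,.32,60),(.5,-.1,.32,60))
plan((.45,.398,.26,97.5),start=(.5,-.1,.32,60))
E
```

```text
t 0.1 pos [ 0.2729 -0.5894  0.2216] rot [-1.799e+02  1.000e-02  2.485e+01] q [66. 18. -4. 83.  1. 79. -3.] grip 0.0872 0.0
(0.5, -0.1, 0.32, 60) -> [1.372, -1.163, -0.326] [-0.0005, -0.0001, -0.1953] rows>= 13.2
(0.5, -0.1, 0.32, 60) -> [1.372, -1.163, -0.326] [-0.0005, -0.0001, -0.1953] rows>= 13.2
t 0.1 pos [ 0.2729 -0.5894  0.2216] rot [-1.799e+02  1.000e-02  2.485e+01] q [66. 18. -4. 83.  1. 79. -3.] grip 0.0872 0.0
(0.45, 0.398, 0.26, 97.5) -> [1.354, -0.974, 0.2] [0.0, 0.0, -0.2083] rows>= 12.1
```

Call:
servo_tool --series '[[[0.0,0.0,-0.2,0,0,0,1],[0.0,0.0,-0.33,0,0,0,1],[0.96,-0.81,-0.33,0,0,-0.2,1],[0.96,-0.81,-0.33,0,0,-0.2,1],[0.96,-0.81,-0.33,0,0,-0.2,1],[0.96,-0.81,-0.33,0,0,-0.2,1],[0.96,-0.81,-0.33,0,0,-0.2,1],[0.96,-0.81,-0.33,0,0,-0.2,1],[0.96,-0.81,-0.33,0,0,-0.2,1],[0.96,-0.81,-0.33,0,0,-0.2,1],[0.96,-0.81,-0.33,0,0,-0.2,1],[0.96,-0.81,-0.33,0,0,-0.2,1]]]' --grip_force 30

```text
time_s: 1.1
tool_pos: [0.4366, -0.2388, 0.3223]
tool_rot: [179.9, -0.2, 61.6]
force: [0.2, -0.2, 0.5]
grip_width: 0.087
grasp_force: 0.0
```

```bash
python3 - <<'E'
from h import *
plan((.5,.1,.3,85),(.45,.398,.26,97.5))
E
```

```text
t 1.1 pos [ 0.4366 -0.2388  0.3223] rot [179.94  -0.21  61.63] q [ 49.  -1. -23.  94.  -1.  87.  -2.] grip 0.087 0.0
(0.5, 0.1, 0.3, 85) -> [1.094, -0.351, 0.078] [0.0006, -0.0011, -0.1298] rows>= 8.3
(0.45, 0.398, 0.26, 97.5) -> [1.888, -0.969, 0.214] [0.0007, -0.001, -0.1993] rows>= 15.3
```

Call:
servo_tool --series '[[[1.0,-0.33,0.07,0,0,-0.12,1],[1.0,-0.33,0.07,0,0,-0.12,1],[1.0,-0.33,0.07,0,0,-0.12,1],[1.0,-0.33,0.07,0,0,-0.12,1],[1.0,-0.33,0.07,0,0,-0.12,1],[1.0,-0.33,0.07,0,0,-0.12,1],[1.0,-0.33,0.07,0,0,-0.12,1],[1.0,-0.33,0.07,0,0,-0.12,1]]]'

```text
time_s: 1.77
tool_pos: [0.4916, 0.0671, 0.3003]
tool_rot: [180.0, -0.1, 82.8]
force: [-0.5, 1.3, 0.1]
grip_width: 0.087
grasp_force: 0.0
```

```bash
python3 - <<'E'
from h import *
plan((.45,.398,.25,97.5),(.45,.398,.17,97.5))
E
```

```text
t 1.77 pos [0.4916 0.0671 0.3003] rot [ 1.800e+02 -8.000e-02  8.275e+01] q [ 33.  -1. -42.  96.  -1.  85. -17.] grip 0.087 0.0
(0.45, 0.398, 0.25, 97.5) -> [1.076, -0.277, 0.169] [0.0001, -0.0004, -0.0819] rows>= 8.1
(0.45, 0.398, 0.17, 97.5) -> [1.076, -0.277, 0.436] [0.0001, -0.0004, -0.0819] rows>= 8.6
```

Call:
servo_tool --series '[[[1.0,-0.28,0.0,0,0,-0.082,1],[1.0,-0.28,0.0,0,0,-0.082,1],[1.0,-0.28,0.0,0,0,-0.082,1],[1.0,-0.28,0.0,0,0,-0.082,1],[1.0,-0.28,0.0,0,0,-0.082,1],[1.0,-0.28,0.0,0,0,-0.082,1],[1.0,-0.28,0.0,0,0,-0.082,1],[1.0,-0.28,0.0,0,0,-0.082,1],[1.0,-0.28,0.1,0,0,-0.082,1],[1.0,-0.28,0.1,0,0,-0.082,1]]]'

```text
time_s: 2.6
tool_pos: [0.4454, 0.3703, 0.2659]
tool_rot: [-179.6, 0.2, 97.5]
force: [0.3, -1.1, -1.6]
grip_width: 0.087
grasp_force: 0.0
```

```bash
python3 - <<'E'
from h import *
plan((.45,.398,.23,97.5),(.45,.398,.17,97.5))
c=cam('wrist'); save(c,'pics/w1.png'); P=cloud(c)
m=(P[...,2]>.17)&(P[...,2]<.21)&(abs(P[...,0]-.45)<.08)&(abs(P[...,1]-.385)<.08)
q=np.ascontiguousarray(P[m][:,:2],np.float32); print(len(q)); 
if len(q)>5: print(cv2.minAreaRect(q),q.mean(0),np.nanmax(P[m][:,2]))
E
```

```text
t 2.6 pos [0.4454 0.3703 0.2659] rot [-1.796e+02  1.700e-01  9.747e+01] q [  5.  17. -57.  88.  14.  84. -45.] grip 0.087 0.0
(0.45, 0.398, 0.23, 97.5) -> [0.09, 0.028, 0.119] [-0.0022, 0.0009, -0.0002] rows>= 1.1
(0.45, 0.398, 0.17, 97.5) -> [0.09, 0.029, 0.319] [-0.0022, 0.0009, -0.0002] rows>= 2.4
1756
((0.4553591012954712, 0.38091662526130676), (0.019387587904930115, 0.05969332158565521), 7.618241786956787) [0.45250478 0.38212734] 0.19387871822535194
```

View pics/w1.png

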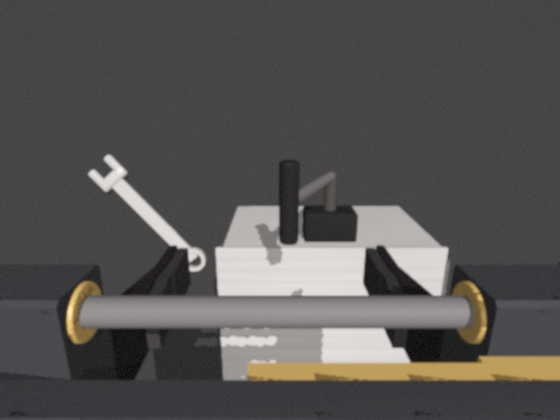

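The wrist view shows the black bar at about (289,200), beside the bin wall. It matches the predicted position, so I'll descend and grip it.

Call:
servo_tool --series '[[[0.093,0.028,0.1,-0.002,0,0,1],[0.093,0.028,0.1,-0.002,0,0,1],[0.093,0.028,0.2,-0.002,0,0,1],[0.093,0.028,0.3,-0.002,0,0,1],[0.093,0.028,0.32,-0.002,0,0,1],[0.093,0.028,0.32,-0.002,0,0,0],[0.093,0.028,0.32,-0.002,0,0,0],[0.093,0.028,0.32,-0.002,0,0,0],[0.093,0.028,0.32,-0.002,0,0,0],[0.093,0.028,0.32,-0.002,0,0,0],[0.093,0.028,0.32,-0.002,0,0,0],[0.093,0.028,0.32,-0.002,0,0,0]]]' --grip_force 30

```text
time_s: 3.65
tool_pos: [0.4531, 0.3993, 0.1751]
tool_rot: [179.6, -0.0, 97.2]
force: [-0.0, 0.8, -0.4]
grip_width: 0.0481
grasp_force: 0.0
```

```bash
python3 - <<'E'
from h import *
o=get_obs(); p=np.array(o['tool_pos'])
w=[]
for a in np.linspace(-.45,.45,11)[1:]:
    d=.095*(np.sin(a)+np.sin(.45)); w.append((*(p[:2]+d*np.array([np.cos(np.radians(7.5)),np.sin(np.radians(7.5))])),p[2]+.095*(np.cos(a)-np.cos(.45)),97.5))
plan(*w)
E
```

```text
t 3.65 pos [0.4531 0.3993 0.1751] rot [ 1.796e+02 -1.000e-02  9.722e+01] q [  0.  23. -55.  92.  20.  75. -51.] grip 0.0481 0.0
(np.float64(0.4609079756565084), np.float64(0.40031752662137743), np.float64(0.17844338586399033), 97.5) -> [0.0, 0.026, -0.011] [0.0022, -0.0, -0.0016] rows>= 0.2
(np.float64(0.46896501743629254), np.float64(0.401378256294852), np.float64(0.18109142276934612), 97.5) -> [0.0, 0.053, -0.02] [0.0022, -0.0, -0.0016] rows>= 0.4
(np.float64(0.47722541579446914), np.float64(0.40246575836977283), np.float64(0.18299833842945806), 97.5) -> [0.0, 0.081, -0.026] [0.0022, -0.0, -0.0016] rows>= 0.6
(np.float64(0.4856223066558725), np.float64(0.40357123002364537), np.float64(0.18414869725072597), 97.5) -> [0.001, 0.109, -0.029] [0.0022, -0.0, -0.0016] rows>= 0.8
(np.float64(0.4940877211021321), np.float64(0.40468572297860783), np.float64(0.18453318761458654), 97.5) -> [0.001, 0.138, -0.031] [0.0022, -0.0, -0.0016] rows>= 1.0
(np.float64(0.5025531355483918), np.float64(0.40580021593357035), np.float64(0.18414869725072597), 97.5) -> [0.001, 0.166, -0.029] [0.0022, -0.0, -0.0016] rows>= 1.2
(np.float64(0.5109500264097951), np.float64(0.4069056875874429), np.float64(0.18299833842945806), 97.5) -> [0.001, 0.195, -0.025] [0.0022, -0.0, -0.0016] rows>= 1.4
(np.float64(0.5192104247679717), np.float64(0.40799318966236364), np.float64(0.18109142276934612), 97.5) -> [0.001, 0.222, -0.018] [0.0022, -0.0, -0.0016] rows>= 1.6
(np.float64(0.5272674665477559), np.float64(0.40905391933583823), np.float64(0.17844338586399033), 97.5) -> [0.001, 0.249, -0.009] [0.0022, -0.0, -0.0016] rows>= 1.8
(np.float64(0.535055933750715), np.float64(0.4100792904954853), np.float64(0.17507566233809083), 97.5) -> [0.001, 0.275, 0.002] [0.0022, -0.0, -0.0016] rows>= 2.0
```

Call:
servo_tool --series '[[[0,0,0.015,0,0,0,0],[0,0,0.015,0,0,0,0],[0,0,0.015,0,0,0,0],[0,0,0.015,0,0,0,0],[0,0,0.015,0,0,0,0],[0,0,0.015,0,0,0,0],[0,0,0.015,0,0,0,0],[0,0,0.015,0,0,0,0]]]'

```text
time_s: 4.32
tool_pos: [0.45, 0.3988, 0.1697]
tool_rot: [179.9, 0.1, 97.3]
force: [-6.5, -2.3, 4.0]
grip_width: 0.0134
grasp_force: 30.0
```

Call:
servo_tool --series '[[[0,0.026,-0.011,0,0,0,0],[0,0.053,-0.02,0,0,0,0],[0,0.081,-0.026,0,0,0,0],[0,0.109,-0.03,0,0,0,0],[0,0.138,-0.031,0,0,0,0],[0,0.166,-0.03,0,0,0,0],[0,0.195,-0.026,0,0,0,0],[0,0.222,-0.02,0,0,0,0],[0,0.249,-0.011,0,0,0,0],[0,0.275,0.0,0,0,0,0],[0,0.285,0.004,0,0,0,0],[0,0.285,0.004,0,0,0,0]]]'

```text
time_s: 5.32
tool_pos: [0.5321, 0.41, 0.1701]
tool_rot: [-179.7, 0.2, 97.4]
force: [-13.3, -6.3, 10.9]
grip_width: 0.0128
grasp_force: 30.0
```

```bash
python3 - <<'E'
from h import *
plan((.5,.4,.3,97.5)); print(get_obs()['force'])
c=cam('scene'); save(c,'pics/s2.png')
E
```

```text
t 5.32 pos [0.5321 0.41   0.1701] rot [-1.7975e+02  1.6000e-01  9.7390e+01] q [ -4.  32. -51.  82.  25.  78. -49.] grip 0.0128 30.0
(0.5, 0.4, 0.3, 97.5) -> [-0.02, -0.112, -0.433] [-0.0014, 0.0009, -0.0006] rows>= 3.2
[-13.32448482  -6.27389711  10.9393612 ]
```

View pics/s2.png

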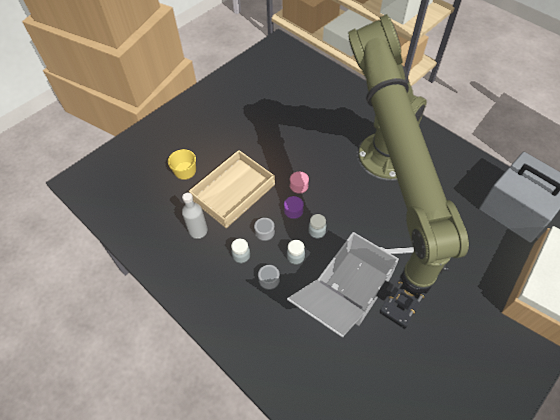

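The lid leans back fully open in the scene view, around (330,305), and the bin interior is visible. Releasing the bar and rising.

Call:
servo_tool --series '[[[0,0,0,0,0,0,1],[0,-0.01,0,0,0,0,1],[0,-0.01,0,0,0,0,1],[0,-0.01,0,0,0,0,1],[0,-0.01,0,0,0,0,1],[0,-0.01,0,0,0,0,1],[0,-0.01,-0.1,0,0,0,1],[0,-0.01,-0.2,0,0,0,1],[0,-0.01,-0.35,0,0,0,1],[0,-0.01,-0.45,0,0,0,1],[0,-0.01,-0.5,0,0,0,1],[0,-0.01,-0.5,0,0,0,1]]]'

```text
time_s: 6.37
tool_pos: [0.5349, 0.4111, 0.3245]
tool_rot: [179.3, -0.3, 97.2]
force: [-0.4, 0.2, 0.1]
grip_width: 0.083
grasp_force: 0.0
```

```bash
python3 - <<'E'
from h import *
plan((.55,.2,.325,125),(.6805,.0325,.325,150),(.6805,.0325,.1,150))
E
```

```text
t 6.37 pos [0.5349 0.4111 0.3245] rot [179.26  -0.26  97.19] q [ -5.  28. -53.  69.  22.  93. -46.] grip 0.083 0.0
(0.55, 0.2, 0.325, 125) -> [-0.704, -0.038, -0.005] [0.0044, -0.0004, -0.1545] rows>= 5.1
(0.6805, 0.0325, 0.325, 150) -> [-1.313, 0.323, -0.003] [0.0045, 0.0005, -0.2934] rows>= 9.7
(0.6805, 0.0325, 0.1, 150) -> [-1.316, 0.314, 0.747] [0.0045, 0.0005, -0.2934] rows>= 11.1
```

Call:
servo_tool --series '[[[-0.7,-0.04,0,0.004,0,-0.29,1],[-0.7,-0.04,0,0.004,0,-0.29,1],[-0.7,-0.04,0,0.004,0,-0.29,1],[-0.7,-0.04,0,0.004,0,-0.29,1],[-0.7,-0.04,0,0.004,0,-0.29,1],[-1.0,0.15,0,0.004,0,-0.29,1],[-1.0,0.15,0,0.004,0,-0.29,1],[-1.0,0.15,0,0.004,0,-0.29,1],[-1.0,0.15,0,0.004,0,-0.29,1]]]'

```text
time_s: 7.12
tool_pos: [0.6208, 0.1067, 0.3168]
tool_rot: [-179.4, 0.0, 148.7]
force: [0.2, -2.1, -0.6]
grip_width: 0.0872
grasp_force: 0.0
```

```bash
cat >> h.py <<'E'
def tins(n='scene'):
    c=cam(n); P=cloud(c); h=cv2.cvtColor(c['frame'],cv2.COLOR_RGB2HSV)
    for zt,lab in ((.042,'tin'),(.07,'jar')):
        m=(abs(P[...,2]-zt)<.006)&(h[...,1]<70)&(P[...,0]>.3)&(P[...,0]<.8)&(abs(P[...,1]+.1)<.35)
        m=cv2.morphologyEx(m.astype(np.uint8),cv2.MORPH_OPEN,np.ones((2,2)))
        k,L,st,_=cv2.connectedComponentsWithStats(m)
        for i in range(1,k):
            if st[i,4]<60: continue
            q=np.ascontiguousarray(P[L==i][:,:2],np.float32); (x,y),r=cv2.minEnclosingCircle(q)
            if .02<r<.045: print(lab,np.round((x,y),4),'mean',np.round(q.mean(0),4),'r',round(r,4),st[i,4])
E
python3 - <<'E'
from h import *
plan((.6805,.0325,.325,150),(.6805,.0325,.1,150),(.6805,.0325,.011,150))
tins(); tins('side')
E
```

```text
t 7.12 pos [0.6208 0.1067 0.3168] rot [-1.7939e+02  2.0000e-02  1.4875e+02] q [ 31.  25. -60.  75.  22.  92.  32.] grip 0.0872 0.0
(0.6805, 0.0325, 0.325, 150) -> [-0.298, -0.108, -0.026] [-0.0034, 0.0001, -0.007] rows>= 2.3
(0.6805, 0.0325, 0.1, 150) -> [-0.298, -0.1, 0.724] [-0.0034, 0.0001, -0.007] rows>= 5.7
(0.6805, 0.0325, 0.011, 150) -> [-0.298, -0.097, 1.02] [-0.0034, 0.0001, -0.007] rows>= 7.7
tin [ 0.5536 -0.1009] mean [nan nan] r 0.0409 227
tin [0.6729 0.0342] mean [nan nan] r 0.0393 297
jar [ 0.6703 -0.0976] mean [ 0.6824 -0.0913] r 0.0363 168
tin [0.678  0.0234] mean [nan nan] r 0.0437 229
```

Call:
servo_tool --series '[[[-0.298,-0.1,0,-0.003,0,0,1],[-0.298,-0.1,0.1,-0.003,0,0,1],[-0.298,-0.1,0.72,-0.003,0,0,1],[-0.298,-0.1,0.72,-0.003,0,0,1],[-0.298,-0.1,0.72,-0.003,0,0,1],[-0.298,-0.1,0.72,-0.003,0,0,1],[-0.298,-0.1,0.72,-0.003,0,0,1],[-0.298,-0.1,0.72,-0.003,0,0,1],[-0.298,-0.1,0.72,-0.003,0,0,1]]]'

```text
time_s: 7.97
tool_pos: [0.6755, 0.0463, 0.1028]
tool_rot: [179.9, -0.2, 149.5]
force: [0.9, -0.2, 0.6]
grip_width: 0.0868
grasp_force: 0.0
```

```bash
python3 - <<'E'
from h import *
plan((.681,.0328,.011,150))
E
```

```text
t 7.97 pos [0.6755 0.0463 0.1028] rot [179.93  -0.2  149.51] q [ 32.  37. -54.  85.  30.  73.  34.] grip 0.0868 0.0
(0.681, 0.0328, 0.011, 150) -> [-0.04, -0.03, 0.306] [0.0004, -0.0011, -0.0027] rows>= 2.2
```

Call:
servo_tool --series '[[[0,0,0,0,0,0,1],[0,0,0,0,0,0,1],[0,0,0,0,0,0,1]]]'

```text
time_s: 8.22
tool_pos: [0.6785, 0.0459, 0.1068]
tool_rot: [179.7, 0.2, 149.4]
force: [1.1, -0.0, -1.1]
grip_width: 0.0871
grasp_force: 0.0
```

```bash
python3 - <<'E'
from h import *
plan((.681,.0328,.011,150))
E
```

```text
t 8.22 pos [0.6785 0.0459 0.1068] rot [179.72   0.18 149.45] q [ 32.  37. -54.  85.  30.  73.  34.] grip 0.0871 0.0
(0.681, 0.0328, 0.011, 150) -> [-0.028, -0.035, 0.319] [0.0015, 0.001, -0.0031] rows>= 2.3
```

Call:
servo_tool --series '[[[-0.028,-0.036,0.0,0,0,0,1],[-0.028,-0.036,0.15,0,0,0,1],[-0.028,-0.036,0.25,0,0,0,1],[-0.028,-0.036,0.315,0,0,0,1],[-0.028,-0.036,0.315,0,0,0,1],[-0.028,-0.036,0.315,0,0,0,0],[-0.028,-0.036,0.315,0,0,0,0],[-0.028,-0.036,0.315,0,0,0,0],[-0.028,-0.036,0.315,0,0,0,0],[-0.028,-0.036,0.315,0,0,0,0],[-0.028,-0.036,0.315,0,0,0,0],[-0.028,-0.036,0.315,0,0,0,0]]]' --grip_force 20

```text
time_s: 9.22
tool_pos: [0.6802, 0.0317, 0.0113]
tool_rot: [179.8, 0.1, 149.4]
force: [-0.7, -1.2, 5.6]
grip_width: 0.0646
grasp_force: 20.0
```

```bash
python3 - <<'E'
from h import *
a=binw(.045,0); b=binw(-.045,0); print(a,b)
o=get_obs()['tool_pos']
plan((o[0],o[1],.235,150),(.53,.13,.235,187.5),(*a,.235,187.5),(*a,.1,187.5))
E
```

```text
[0.55661502 0.25187368] [0.46738498 0.24012632]
t 9.22 pos [0.6802 0.0317 0.0113] rot [1.7979e+02 1.3000e-01 1.4941e+02] q [ 31.  42. -51.  89.  35.  65.  32.] grip 0.0646 20.0
(np.float64(0.6802172679355653), np.float64(0.03167374083319094), 0.235, 150) -> [-0.002, 0.003, -0.746] [0.0012, 0.0007, -0.0033] rows>= 5.4
(0.53, 0.13, 0.235, 187.5) -> [0.596, 0.03, -0.747] [0.0009, 0.0011, -0.2116] rows>= 6.9
(np.float64(0.5566150187618215), np.float64(0.25187367864990234), 0.235, 187.5) -> [0.726, 0.425, -0.746] [0.0009, 0.0011, -0.2116] rows>= 8.1
(np.float64(0.5566150187618215), np.float64(0.25187367864990234), 0.1, 187.5) -> [0.727, 0.423, -0.296] [0.0009, 0.0011, -0.2116] rows>= 6.4
```

Call:
servo_tool --series '[[[0,0,-0.4,0,0,0,0],[0,0,-0.75,0,0,0,0],[0,0,-0.75,0,0,0,0],[0,0,-0.75,0,0,0,0],[0,0,-0.75,0,0,0,0],[0.6,0.03,-0.75,0,0,-0.21,0],[0.6,0.03,-0.75,0,0,-0.21,0],[0.6,0.03,-0.75,0,0,-0.21,0],[0.6,0.03,-0.75,0,0,-0.21,0],[0.6,0.03,-0.75,0,0,-0.21,0],[0.6,0.03,-0.75,0,0,-0.21,0],[0.6,0.03,-0.75,0,0,-0.21,0]]]'

```text
time_s: 10.22
tool_pos: [0.5274, 0.131, 0.2348]
tool_rot: [-180.0, 0.1, -172.6]
force: [1.3, -1.1, -0.6]
grip_width: 0.0647
grasp_force: 20.0
```

```bash
python3 - <<'E'
from h import *
a=binw(.045,0)
plan((*a,.235,187.5),(*a,.1,187.5))
E
```

```text
t 10.22 pos [0.5274 0.131  0.2348] rot [-1.7997e+02  1.2000e-01 -1.7261e+02] q [ 47.  18. -75.  96.  17.  80.  67.] grip 0.0647 20.0
(np.float64(0.5566150187618215), np.float64(0.25187367864990234), 0.235, 187.5) -> [-0.148, 0.387, -0.001] [-0.0002, 0.0006, -0.0006] rows>= 3.0
(np.float64(0.5566150187618215), np.float64(0.25187367864990234), 0.1, 187.5) -> [-0.148, 0.387, 0.449] [-0.0002, 0.0006, -0.0006] rows>= 4.4
```

Call:
servo_tool --series '[[[-0.05,0.14,0,0,0,0,0],[-0.1,0.25,0,0,0,0,0],[-0.148,0.35,0,0,0,0,0],[-0.148,0.35,0,0,0,0,0],[-0.148,0.35,0.1,0,0,0,0],[-0.148,0.35,0.2,0,0,0,0],[-0.148,0.35,0.3,0,0,0,0],[-0.148,0.35,0.4,0,0,0,0],[-0.148,0.35,0.4,0,0,0,0],[-0.148,0.35,0.4,0,0,0,0.9],[-0.148,0.35,0.4,0,0,0,0.9],[-0.148,0.35,0.4,0,0,0,0.9]]]'

```text
time_s: 11.22
tool_pos: [0.5607, 0.2411, 0.117]
tool_rot: [179.8, 0.3, -172.8]
force: [0.2, 0.6, -0.8]
grip_width: 0.0754
grasp_force: 0.0
```

```bash
python3 - <<'E'
from h import *
o=get_obs()['tool_pos']
plan((o[0],o[1],.235,187.5),(.52,.1,.235,160),(.5625,-.1015,.2,120))
E
```

```text
t 11.22 pos [0.5607 0.2411 0.117 ] rot [ 179.82    0.26 -172.82] q [ 23.  32. -64.  95.  30.  72.  50.] grip 0.0754 0.0
(np.float64(0.5606816093495401), np.float64(0.24110616433395585), 0.235, 187.5) -> [-0.002, 0.001, -0.393] [0.001, 0.0014, -0.0018] rows>= 2.8
(0.52, 0.1, 0.235, 160) -> [0.192, -0.448, -0.396] [0.0013, 0.0012, 0.151] rows>= 4.5
(0.5625, -0.1015, 0.2, 120) -> [0.135, -1.133, -0.281] [0.0017, 0.0007, 0.3732] rows>= 9.4
```

Call:
servo_tool --series '[[[0,0,-0.2,0,0,0,0.9],[0,0,-0.4,0,0,0,1],[0,0,-0.4,0,0,0,1],[0,-0.45,-0.4,0,0,0.15,1],[0,-0.45,-0.4,0,0,0.15,1],[0,-0.45,-0.4,0,0,0.15,1],[0.1,-1,-0.4,0,0,0.26,1],[0.1,-1,-0.4,0,0,0.26,1],[0.1,-1,-0.4,0,0,0.26,1],[0.1,-1,-0.4,0,0,0.26,1],[0.1,-1,-0.4,0,0,0.26,1],[0.1,-1,-0.4,0,0,0.26,1]]]'

```text
time_s: 12.22
tool_pos: [0.5676, -0.0672, 0.2356]
tool_rot: [179.9, 0.2, 139.9]
force: [0.6, -0.6, 0.2]
grip_width: 0.0874
grasp_force: 0.0
```

```bash
sed -i 's/np.ones((2,2))/np.ones((3,3))/; s/st\[i,4\]<60/st[i,4]<40/' h.py; python3 - <<'E'
from h import *
plan((.5625,-.1015,.12,140),(.5625,-.1015,.011,140))
tins(); tins('side')
c=cam('scene'); P=cloud(c)
q=np.array([binw(.045,0),binw(-.045,0)]); print(q)
m=(np.hypot(P[...,0]-q[0,0],P[...,1]-q[0,1])<.05); z=P[m][:,2]; print('bin depth pts',np.histogram(z[~np.isnan(z)],bins=[-.02,.02,.035,.06,.1,.2,.4]))
save(c,'pics/s3.png')
E
```

```text
t 12.22 pos [ 0.5676 -0.0672  0.2356] rot [1.7992e+02 1.7000e-01 1.3993e+02] q [ 54.  16. -59.  92.  14.  80.  43.] grip 0.0874 0.0
(0.5625, -0.1015, 0.12, 140) -> [-0.059, -0.099, 0.385] [0.0004, 0.0009, -0.0004] rows>= 2.9
(0.5625, -0.1015, 0.011, 140) -> [-0.058, -0.1, 0.749] [0.0004, 0.0009, -0.0004] rows>= 5.4
tin [ 0.5627 -0.1029] mean [ 0.5685 -0.1078] r 0.0346 185
jar [0.4382 0.023 ] mean [0.4366 0.0248] r 0.0281 141
jar [ 0.6833 -0.0948] mean [ 0.6828 -0.0947] r 0.0266 154
jar [0.5601 0.0379] mean [0.5605 0.0393] r 0.0259 155
tin [ 0.5665 -0.1017] mean [ 0.5625 -0.0989] r 0.0347 156
jar [ 0.6828 -0.0965] mean [ 0.682  -0.0962] r 0.0275 121
jar [0.5606 0.0374] mean [0.559 0.04 ] r 0.0272 122
jar [0.4379 0.0223] mean [0.4377 0.0214] r 0.0277 130
[[0.55661502 0.25187368]
 [0.46738498 0.24012632]]
bin depth pts (array([113,   2, 229,   0,   0,   0]), array([-0.02 ,  0.02 ,  0.035,  0.06 ,  0.1  ,  0.2  ,  0.4  ]))
```

View pics/s3.png

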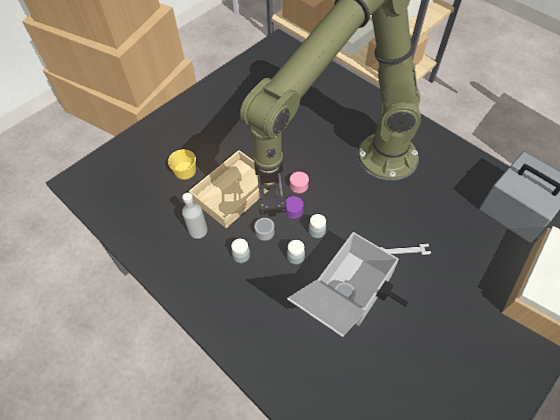

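The first tin lies flat in the bin at (343,290). The other tin is still at (264,228), so I'm fetching it next.

Call:
servo_tool --series '[[[-0.06,-0.1,0.1,0,0,0,1],[-0.06,-0.1,0.3,0,0,0,1],[-0.06,-0.1,0.4,0,0,0,1],[-0.06,-0.1,0.5,0,0,0,1],[-0.06,-0.1,0.6,0,0,0,1],[-0.06,-0.1,0.7,0,0,0,1],[-0.06,-0.1,0.745,0,0,0,1],[-0.06,-0.1,0.745,0,0,0,0],[-0.06,-0.1,0.745,0,0,0,0],[-0.06,-0.1,0.745,0,0,0,0],[-0.06,-0.1,0.745,0,0,0,0],[-0.06,-0.1,0.745,0,0,0,0]]]'

```text
time_s: 13.37
tool_pos: [0.5636, -0.0957, 0.0125]
tool_rot: [179.8, 0.1, 140.4]
force: [-1.0, 0.5, 4.1]
grip_width: 0.0642
grasp_force: 20.0
```

Call:
servo_tool --series '[[[0,0,0,0,0,0,0],[0,0,0,0,0,0,0]]]'

```text
time_s: 13.53
tool_pos: [0.5636, -0.0957, 0.0125]
tool_rot: [179.8, 0.1, 140.4]
force: [-1.1, 0.5, 7.2]
grip_width: 0.0646
grasp_force: 20.0
```

```bash
python3 - <<'E'
from h import *
o=get_obs()['tool_pos']; b=binw(-.045,-.01)
plan((o[0],o[1],.235,140),(.52,.08,.235,187.5),(*b,.235,187.5))
plan((*b,.235,187.5),(*b,.115,187.5),start=(.55,.08,.235,187.5))
E
```

```text
t 13.53 pos [ 0.5636 -0.0957  0.0125] rot [1.7982e+02 1.4000e-01 1.4041e+02] q [ 49.  29. -51. 105.  27.  58.  37.] grip 0.0646 20.0
(np.float64(0.5635935052315629), np.float64(-0.09572305128558456), 0.235, 140) -> [-0.002, 0.002, -0.742] [0.001, 0.0008, 0.0023] rows>= 5.3
(0.52, 0.08, 0.235, 187.5) -> [0.483, 0.361, -0.742] [0.0006, 0.0012, -0.2616] rows>= 6.9
(np.float64(0.46869024316037905), np.float64(0.23021187273635957), 0.235, 187.5) -> [0.934, 0.638, -0.742] [0.0006, 0.0012, -0.2616] rows>= 9.7
t 13.53 pos [ 0.5636 -0.0957  0.0125] rot [1.7982e+02 1.4000e-01 1.4041e+02] q [ 49.  29. -51. 105.  27.  58.  37.] grip 0.0646 20.0
(np.float64(0.46869024316037905), np.float64(0.23021187273635957), 0.235, 187.5) -> [0.203, 0.532, 0.0] [0.0, 0.0, 0.0] rows>= 4.1
(np.float64(0.46869024316037905), np.float64(0.23021187273635957), 0.115, 187.5) -> [0.203, 0.532, 0.4] [0.0, 0.0, 0.0] rows>= 5.0
```

Call:
servo_tool --series '[[[0,0,-0.4,0,0,0,0],[0,0,-0.74,0,0,0,0],[0,0,-0.74,0,0,0,0],[0,0,-0.74,0,0,0,0],[0,0,-0.74,0,0,0,0],[0.48,0.36,-0.74,0,0,-0.05,0],[0.48,0.36,-0.74,0,0,-0.05,0],[0.48,0.36,-0.74,0,0,-0.05,0],[0.48,0.36,-0.74,0,0,-0.05,0],[0.48,0.36,-0.74,0,0,-0.05,0],[0.48,0.36,-0.74,0,0,-0.05,0],[0.48,0.36,-0.74,0,0,-0.05,0]]]'

```text
time_s: 14.53
tool_pos: [0.5196, 0.0797, 0.2333]
tool_rot: [179.9, 0.1, 149.6]
force: [-0.6, -1.1, -0.2]
grip_width: 0.0644
grasp_force: 20.0
```

```bash
python3 - <<'E'
from h import *
b=binw(-.045,-.01)
plan((*b,.235,150),(*b,.115,150))
E
```

```text
t 14.53 pos [0.5196 0.0797 0.2333] rot [1.7991e+02 9.0000e-02 1.4955e+02] q [ 50.  10. -67.  98.   9.  78.  41.] grip 0.0644 20.0
(np.float64(0.46869024316037905), np.float64(0.23021187273635957), 0.235, 150) -> [0.401, 0.347, -0.006] [0.0005, 0.0005, -0.0025] rows>= 3.8
(np.float64(0.46869024316037905), np.float64(0.23021187273635957), 0.115, 150) -> [0.401, 0.346, 0.394] [0.0005, 0.0005, -0.0025] rows>= 4.8
```

Call:
servo_tool --series '[[[0.1,0.087,0,0,0,0,0],[0.2,0.174,0,0,0,0,0],[0.3,0.26,0,0,0,0,0],[0.4,0.346,0,0,0,0,0],[0.4,0.346,0.1,0,0,0,0],[0.4,0.346,0.2,0,0,0,0],[0.4,0.346,0.3,0,0,0,0],[0.4,0.346,0.39,0,0,0,0],[0.4,0.346,0.39,0,0,0,0],[0.4,0.346,0.39,0,0,0,0.9],[0.4,0.346,0.39,0,0,0,0.9],[0.4,0.346,0.39,0,0,0,0.9]]]'

```text
time_s: 15.53
tool_pos: [0.4711, 0.2299, 0.1181]
tool_rot: [179.7, 0.1, 149.3]
force: [0.3, -0.3, 0.1]
grip_width: 0.0753
grasp_force: 0.0
```

Call:
servo_tool --series '[[[0,0,0,0,0,0,0.9],[0,0,0,0,0,0,1],[0,0,-0.2,0,0,0,1],[0,0,-0.4,0,0,0,1],[0,0,-0.6,0,0,0,1],[0,0,-0.6,0,0,0,1],[0,0,-0.6,0,0,0,1],[0,0,-0.6,0,0,0,1]]]'

```text
time_s: 16.2
tool_pos: [0.4711, 0.2308, 0.3006]
tool_rot: [179.6, 0.3, 149.4]
force: [0.0, 0.2, -0.4]
grip_width: 0.087
grasp_force: 0.0
```

```bash
python3 - <<'E'
from h import *
# bar now at open position
pb=np.array([.452,.3812]); d=.0826*np.array([np.cos(np.radians(7.5)),np.sin(np.radians(7.5))]); off=np.array([-.0023,.0178])
print(pb+d+off)
plan((*(pb+d+off),.29,97.5))
c=cam('side'); save(c,'pics/d3.png')
for n in ('scene','side'):
    c=cam(n);P=cloud(c)
    m=(P[...,2]>.175)&(P[...,2]<.205)&(np.hypot(P[...,0]-.534,P[...,1]-.39)<.05); q=P[m]; print(n,len(q),q.mean(0) if len(q) else '')
E
```

```text
[0.53159335 0.40978146]
t 16.2 pos [0.4711 0.2308 0.3006] rot [179.56   0.34 149.4 ] q [ 38.   8. -73.  92.   8.  85.  25.] grip 0.087 0.0
(np.float64(0.5315933455494768), np.float64(0.4097814634773762), 0.29, 97.5) -> [0.13, 0.616, 0.039] [0.0031, 0.0006, 0.2883] rows>= 7.2
scene 115 [0.5360926  0.39105579 0.19124211]
side 139 [0.53237173 0.39169399 0.19062243]
```

View pics/d3.png

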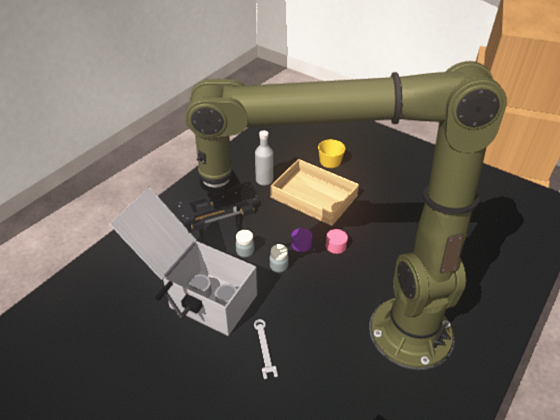

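Both tins lie in the bin, at (200,283) and (227,292) in the side view, and no others are visible. Next I'm closing the lid with the lever.

Call:
servo_tool --series '[[[0.03,0.15,0,0.003,0,0.29,1],[0.06,0.3,0,0.003,0,0.29,1],[0.1,0.45,0,0.003,0,0.29,1],[0.13,0.615,0,0.003,0,0.29,1],[0.13,0.615,0,0.003,0,0.29,1],[0.13,0.615,0,0.003,0,0.29,1],[0.13,0.615,0,0.003,0,0.29,1],[0.13,0.615,0.1,0.003,0,0.29,1],[0.13,0.615,0.2,0.003,0,0.29,1],[0.13,0.615,0.2,0.003,0,0.29,1],[0.13,0.615,0.2,0.003,0,0.29,1],[0.13,0.615,0.2,0.003,0,0.29,1]]]' --grip_force 30

```text
time_s: 17.35
tool_pos: [0.5294, 0.4083, 0.2368]
tool_rot: [-179.6, 0.1, 97.3]
force: [-0.1, 0.6, 0.6]
grip_width: 0.0871
grasp_force: 0.0
```

```bash
python3 - <<'E'
from h import *
plan((.532,.4095,.17,97.5))
E
```

```text
t 17.35 pos [0.5294 0.4083 0.2368] rot [-1.7956e+02  1.0000e-01  9.7250e+01] q [ -3.  30. -54.  77.  24.  85. -48.] grip 0.0871 0.0
(0.532, 0.4095, 0.17, 97.5) -> [0.003, 0.011, 0.222] [-0.0024, 0.0006, -0.0014] rows>= 1.6
```

Call:
servo_tool --series '[[[0.003,0.01,0.1,-0.002,0,0,0.8],[0.003,0.01,0.18,-0.002,0,0,0.5],[0.003,0.01,0.22,-0.002,0,0,0],[0.003,0.01,0.22,-0.002,0,0,0],[0.003,0.01,0.22,-0.002,0,0,0],[0.003,0.01,0.22,-0.002,0,0,0],[0.003,0.01,0.22,-0.002,0,0,0],[0.003,0.01,0.22,-0.002,0,0,0],[0.003,0.01,0.22,-0.002,0,0,0],[0.003,0.01,0.22,-0.002,0,0,0],[0.003,0.01,0.22,-0.002,0,0,0],[0.003,0.01,0.22,-0.002,0,0,0]]]'

```text
time_s: 18.35
tool_pos: [0.5319, 0.4092, 0.1705]
tool_rot: [-180.0, 0.1, 97.2]
force: [-0.3, 0.1, 0.2]
grip_width: 0.0151
grasp_force: 0.0
```

Call:
servo_tool --series '[[[0,0,0,0,0,0,0],[0,0,0,0,0,0,0],[0,0,0,0,0,0,0],[0,0,0,0,0,0,0],[0,0,0,0,0,0,0]]]'

```text
time_s: 18.77
tool_pos: [0.5319, 0.4092, 0.1705]
tool_rot: [-180.0, 0.1, 97.2]
force: [1.0, -0.7, 1.2]
grip_width: 0.0131
grasp_force: 30.0
```

Call:
servo_tool --series '[[[0,-0.026,-0.011,0,0,0,0],[0,-0.053,-0.02,0,0,0,0],[0,-0.081,-0.026,0,0,0,0],[0,-0.109,-0.03,0,0,0,0],[0,-0.138,-0.031,0,0,0,0],[0,-0.166,-0.03,0,0,0,0],[0,-0.195,-0.026,0,0,0,0],[0,-0.222,-0.02,0,0,0,0],[0,-0.249,-0.011,0,0,0,0],[0,-0.275,0.0,0,0,0,0],[0,-0.286,0.004,0,0,0,0],[0,-0.286,0.004,0,0,0,0]]]'

```text
time_s: 19.77
tool_pos: [0.4499, 0.3985, 0.1714]
tool_rot: [179.6, 0.1, 97.1]
force: [4.3, -0.7, 6.5]
grip_width: 0.0132
grasp_force: 30.0
```

Call:
servo_tool --series '[[[0,0,0,0,0,0,0],[0,0,0,0,0,0,0],[0,0,0,0,0,0,0],[0,0,0,0,0,0,1],[0,0,0,0,0,0,1],[0,0,0,0,0,0,1],[0,0,0,0,0,0,1],[0,0,0,0,0,0,1],[0,0,-0.1,0,0,0,1],[0,0,-0.2,0,0,0,1],[0,0,-0.3,0,0,0,1],[0,0,-0.3,0,0,0,1]]]'

```text
time_s: 20.77
tool_pos: [0.4478, 0.4013, 0.2651]
tool_rot: [179.7, -0.2, 97.2]
force: [0.9, 0.9, 1.0]
grip_width: 0.0655
grasp_force: 0.0
```

```bash
python3 - <<'E'
from h import *
plan((.5605,.0385,.25,97.5))
for n in ('scene','side'):
    c=cam(n);P=cloud(c)
    m=(P[...,2]>.175)&(P[...,2]<.205)&(np.hypot(P[...,0]-.46,P[...,1]-.38)<.06); q=P[m]; print(n,len(q),q.mean(0) if len(q) else '')
    # lid height profile along bin x
    for x in (-.09,-.05,0,.05,.09):
        w=binw(x,-.02); m=np.hypot(P[...,0]-w[0],P[...,1]-w[1])<.012; print(x,np.round(np.nanmedian(P[m][:,2]),4),m.sum())
E
```

```text
t 20.77 pos [0.4478 0.4013 0.2651] rot [179.66  -0.18  97.25] q [  2.  20. -59.  86.  17.  84. -50.] grip 0.0655 0.0
(0.5605, 0.0385, 0.25, 97.5) -> [-1.247, 0.22, 0.048] [0.0019, -0.001, -0.0014] rows>= 9.1
scene 45 [0.45841593 0.37821037 0.18690641]
-0.09 0.1377 46
-0.05 0.1378 42
0 0.1361 46
0.05 0.1374 47
0.09 0.0994 117
side 92 [0.44965591 0.38978384 0.19181696]
-0.09 0.0971 140
-0.05 0.138 53
0 nan 0
0.05 0.1389 3
0.09 nan 0
  return np.nanmean(a, axis, out=out, keepdims=keepdims)
```

Call:
servo_tool --series '[[[0,0,-0.05,0,0,0,1],[-1,0.18,-0.05,0,0,0.29,1],[-1,0.18,-0.05,0,0,0.29,1],[-1,0.18,-0.05,0,0,0.29,1],[-1,0.18,-0.05,0,0,0.29,1],[-1,0.18,-0.05,0,0,0.29,1],[-1,0.18,-0.05,0,0,0.29,1],[-1,0.18,-0.05,0,0,0.29,1],[-1,0.18,-0.05,0,0,0.29,1],[-1,0.18,-0.05,0,0,0.29,1],[-1,0.18,-0.05,0,0,0.29,1],[-1,0.18,-0.05,0,0,0.29,1]]]' --grip_force 9

```text
time_s: 21.87
tool_pos: [0.5371, 0.1094, 0.2739]
tool_rot: [-179.9, 0.1, 45.2]
force: [-0.3, 0.7, 0.6]
grip_width: 0.0868
grasp_force: 0.0
```

```bash
python3 - <<'E'
from h import *
plan((.5605,.0388,.25,45),(.5605,.0388,.015,45))
tins();tins('side')
E
```

```text
t 21.87 pos [0.5371 0.1094 0.2739] rot [-1.7994e+02  1.5000e-01  4.5190e+01] q [ 27.   8. -46.  92.   6.  82. -64.] grip 0.0868 0.0
(0.5605, 0.0388, 0.25, 45) -> [-0.112, 0.221, 0.08] [-0.0003, 0.0008, 0.001] rows>= 1.9
(0.5605, 0.0388, 0.015, 45) -> [-0.11, 0.222, 0.863] [-0.0003, 0.0008, 0.001] rows>= 6.5
jar [0.4391 0.0261] mean [0.4407 0.0279] r 0.0258 133
jar [ 0.6817 -0.0951] mean [ 0.6825 -0.0934] r 0.0258 159
jar [0.5628 0.0391] mean [0.5628 0.0376] r 0.0262 130
jar [0.5597 0.0385] mean [0.5577 0.0417] r 0.0282 135
jar [0.4375 0.0239] mean [0.4365 0.0258] r 0.0275 150
```

Call:
servo_tool --series '[[[-0.11,0.221,0,0,0,0,1],[-0.11,0.221,0.1,0,0,0,1],[-0.11,0.221,0.22,0,0,0,1],[-0.11,0.221,0.34,0,0,0,1],[-0.11,0.221,0.46,0,0,0,1],[-0.11,0.221,0.58,0,0,0,1],[-0.11,0.221,0.7,0,0,0,1],[-0.11,0.221,0.8,0,0,0,1],[-0.11,0.221,0.85,0,0,0,1],[-0.11,0.221,0.855,0,0,0,1],[-0.11,0.221,0.855,0,0,0,1],[-0.11,0.221,0.855,0,0,0,1]]]'

```text
time_s: 22.97
tool_pos: [0.5626, 0.0383, 0.0198]
tool_rot: [179.9, -0.0, 45.1]
force: [-0.1, 0.2, 0.3]
grip_width: 0.0867
grasp_force: 0.0
```

Call:
servo_tool --series '[[[0,0,0,0,0,0,0.6],[0,0,0,0,0,0,0.6],[0,0,0,0,0,0,0.6],[0,0,0,0,0,0,0.6],[0,0,0,0,0,0,0.5],[0,0,0,0,0,0,0.5],[0,0,0,0,0,0,0.5],[0,0,0,0,0,0,0.5]]]' --grip_force 9

```text
time_s: 23.63
tool_pos: [0.5615, 0.0373, 0.0188]
tool_rot: [179.9, 0.1, 45.0]
force: [-1.8, -0.7, 4.5]
grip_width: 0.0574
grasp_force: 9.0
```

```bash
python3 - <<'E'
from h import *
o=get_obs()['tool_pos']; print(get_obs()['force'])
plan((o[0],o[1],.15,45),(*cratew(0,0),.15,1.5))
E
```

```text
[-1.80312067 -0.67888205  4.46119545]
t 23.63 pos [0.5615 0.0373 0.0188] rot [1.7994e+02 1.1000e-01 4.5020e+01] q [ 27.  24. -39. 107.  18.  56. -65.] grip 0.0574 9.0
(np.float64(0.5614825469160456), np.float64(0.037271407107147804), 0.15, 45) -> [-0.001, 0.0, -0.437] [0.0003, 0.0006, 0.0001] rows>= 3.1
(np.float64(0.523), np.float64(-0.307), 0.15, 1.5) -> [-0.903, 0.721, -0.435] [0.0005, 0.0005, 0.2418] rows>= 8.9
```

Call:
servo_tool --series '[[[0,0,-0.05,0,0,0,0.5],[0,0,-0.13,0,0,0,0.5],[0,0,-0.23,0,0,0,0.5],[0,0,-0.34,0,0,0,0.5],[0,0,-0.42,0,0,0,0.5],[-0.05,0.04,-0.44,0,0,0.01,0.5],[-0.12,0.1,-0.44,0,0,0.035,0.5],[-0.2,0.16,-0.44,0,0,0.06,0.5],[-0.28,0.22,-0.44,0,0,0.085,0.5],[-0.36,0.29,-0.44,0,0,0.11,0.5],[-0.41,0.33,-0.44,0,0,0.125,0.5],[-0.43,0.345,-0.44,0,0,0.13,0.5]]]'

```text
time_s: 24.63
tool_pos: [0.5427, -0.1315, 0.1503]
tool_rot: [179.8, 0.2, 21.2]
force: [0.0, -0.5, -1.0]
grip_width: 0.0573
grasp_force: 9.0
```

Call:
servo_tool --series '[[[0,0,0,0,0,0,0.5],[0,0,0,0,0,0,0.5]]]'

```text
time_s: 24.8
tool_pos: [0.5438, -0.1253, 0.1506]
tool_rot: [180.0, 0.0, 21.8]
force: [0.5, 0.7, -0.0]
grip_width: 0.0577
grasp_force: 9.0
```

```bash
python3 - <<'E'
from h import *
plan((*cratew(0,0),.15,1.5),(*cratew(0,0),.04,1.5))
E
```

```text
t 24.8 pos [ 0.5438 -0.1253  0.1506] rot [1.7999e+02 4.0000e-02 2.1750e+01] q [ 40.  13. -34. 101.   8.  69. -64.] grip 0.0577 9.0
(np.float64(0.523), np.float64(-0.307), 0.15, 1.5) -> [-0.289, 0.537, 0.002] [0.0001, 0.0002, 0.1125] rows>= 4.4
(np.float64(0.523), np.float64(-0.307), 0.04, 1.5) -> [-0.289, 0.537, 0.369] [0.0001, 0.0002, 0.1125] rows>= 5.1
```

Call:
servo_tool --series '[[[-0.03,0.05,0,0,0,0.01,0.5],[-0.07,0.13,0,0,0,0.03,0.5],[-0.12,0.22,0,0,0,0.05,0.5],[-0.17,0.31,0,0,0,0.07,0.5],[-0.22,0.4,0,0,0,0.09,0.5],[-0.26,0.48,0,0,0,0.1,0.5],[-0.28,0.52,0,0,0,0.112,0.5],[-0.289,0.537,0,0,0,0.112,0.5],[-0.289,0.537,0.08,0,0,0.112,0.5],[-0.289,0.537,0.16,0,0,0.112,0.5],[-0.289,0.537,0.2,0,0,0.112,0.5],[-0.289,0.537,0.2,0,0,0.112,0.5]]]'

```text
time_s: 25.8
tool_pos: [0.5206, -0.3061, 0.0879]
tool_rot: [-179.9, 0.3, 1.6]
force: [0.0, 0.6, -1.4]
grip_width: 0.0575
grasp_force: 9.0
```

Call:
servo_tool --series '[[[0,0,0,0,0,0,0.5],[0,0,0,0,0,0,0.5]]]'

```text
time_s: 25.97
tool_pos: [0.5235, -0.3085, 0.0926]
tool_rot: [179.8, -0.1, 1.5]
force: [0.3, -0.0, -0.8]
grip_width: 0.0575
grasp_force: 9.0
```

```bash
python3 - <<'E'
from h import *
plan((*cratew(0,0),.027,1.5))
E
```

```text
t 25.97 pos [ 0.5235 -0.3085  0.0926] rot [ 1.7984e+02 -7.0000e-02  1.5200e+00] q [ 48.  20. -25.  98.  10.  64. -68.] grip 0.0575 9.0
(np.float64(0.523), np.float64(-0.307), 0.027, 1.5) -> [-0.002, -0.006, 0.219] [0.0009, -0.0004, 0.0001] rows>= 1.6
```

Call:
servo_tool --series '[[[0,0,0.04,0,0,0,0.5],[0,0,0.09,0,0,0,0.5],[0,0,0.13,0,0,0,0.5],[0,0,0.17,0,0,0,0.5],[0,0,0.195,0,0,0,0.5],[0,0,0.205,0,0,0,0.5],[0,0,0.21,0,0,0,0.5],[0,0,0.21,0,0,0,0.5],[0,0,0.21,0,0,0,0.5]]]'

```text
time_s: 26.72
tool_pos: [0.5228, -0.3092, 0.0288]
tool_rot: [179.9, -0.0, 1.5]
force: [1.0, 0.9, -1.1]
grip_width: 0.0571
grasp_force: 9.0
```

Call:
servo_tool --series '[[[0,0,0.005,0,0,0,0.5],[0,0,0.01,0,0,0,0.5],[0,0,0.01,0,0,0,0.5],[0,0,0.01,0,0,0,0.5]]]'

```text
time_s: 27.05
tool_pos: [0.5223, -0.309, 0.0253]
tool_rot: [179.9, 0.0, 1.5]
force: [-0.5, -1.0, -0.6]
grip_width: 0.0575
grasp_force: 9.0
```

Call:
servo_tool --series '[[[0,0,0,0,0,0,0.8],[0,0,0,0,0,0,0.9],[0,0,0,0,0,0,0.9],[0,0,0,0,0,0,0.9],[0,0,0,0,0,0,0.9],[0,0,-0.05,0,0,0,0.9],[0,0,-0.15,0,0,0,0.9],[0,0,-0.25,0,0,0,0.9],[0,0,-0.37,0,0,0,1],[0,0,-0.48,0,0,0,1],[0,0,-0.48,0,0,0,1],[0,0,-0.48,0,0,0,1]]]'

```text
time_s: 28.05
tool_pos: [0.5239, -0.3094, 0.172]
tool_rot: [179.7, -0.2, 1.5]
force: [-0.2, 0.0, -1.3]
grip_width: 0.0864
grasp_force: 0.0
```

```bash
python3 - <<'E'
from h import *
plan((.6825,-.0955,.17,45),(.6825,-.0955,.019,45))
tins()
E
```

```text
t 28.05 pos [ 0.5239 -0.3094  0.172 ] rot [179.7   -0.21   1.46] q [ 49.  17. -25.  93.   8.  72. -66.] grip 0.0864 0.0
(0.6825, -0.0955, 0.17, 45) -> [0.547, -0.699, 0.005] [0.002, -0.0005, -0.2419] rows>= 6.4
(0.6825, -0.0955, 0.019, 45) -> [0.545, -0.702, 0.508] [0.002, -0.0005, -0.2419] rows>= 7.4
jar [0.438  0.0255] mean [0.4395 0.029 ] r 0.027 137
jar [ 0.6822 -0.0975] mean [ 0.6818 -0.0944] r 0.0269 164
```

Call:
servo_tool --series '[[[0.08,-0.1,0,0,0,-0.03,1],[0.16,-0.2,0,0,0,-0.06,1],[0.26,-0.33,0,0,0,-0.1,1],[0.36,-0.46,0,0,0,-0.14,1],[0.45,-0.58,0,0,0,-0.18,1],[0.52,-0.66,0,0,0,-0.22,1],[0.546,-0.7,0,0,0,-0.242,1],[0.546,-0.7,0.1,0,0,-0.242,1],[0.546,-0.7,0.2,0,0,-0.242,1],[0.546,-0.7,0.23,0,0,-0.242,1],[0.546,-0.7,0.23,0,0,-0.242,1],[0.546,-0.7,0.23,0,0,-0.242,1]]]'

```text
time_s: 29.1
tool_pos: [0.68, -0.0953, 0.0988]
tool_rot: [-180.0, 0.2, 45.0]
force: [0.5, -0.1, 0.4]
grip_width: 0.0872
grasp_force: 0.0
```

```bash
python3 - <<'E'
from h import *
plan((.6823,-.0957,.018,45))
c=cam('scene'); save(c,'pics/s4.png')
E
```

```text
t 29.1 pos [ 0.68   -0.0953  0.0988] rot [-179.95    0.18   44.97] q [ 31.  32. -35.  84.  19.  70. -52.] grip 0.0872 0.0
(0.6823, -0.0957, 0.018, 45) -> [0.005, 0.007, 0.269] [-0.0003, 0.001, -0.0002] rows>= 1.9
```

View pics/s4.png

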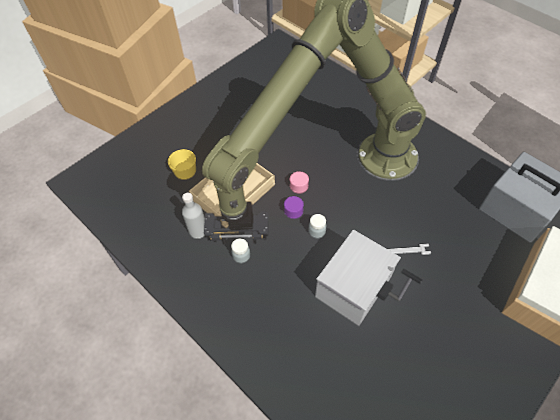

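The bin is shut, with its lid flat at (360,270). The gripper is above jar A at (240,250), and jar C is at (317,225).

Call:
servo_tool --series '[[[0.003,0.004,0.08,0,0,0,1],[0.003,0.004,0.16,0,0,0,1],[0.003,0.004,0.23,0,0,0,1],[0.003,0.004,0.265,0,0,0,1],[0.003,0.004,0.265,0,0,0,1],[0.003,0.004,0.265,0,0,0,0.6],[0.003,0.004,0.265,0,0,0,0.6],[0.003,0.004,0.265,0,0,0,0.6],[0.003,0.004,0.265,0,0,0,0.6],[0.003,0.004,0.265,0,0,0,0.5],[0.003,0.004,0.265,0,0,0,0.5],[0.003,0.004,0.265,0,0,0,0.5]]]' --grip_force 9

```text
time_s: 30.15
tool_pos: [0.6827, -0.0953, 0.021]
tool_rot: [179.9, 0.1, 45.0]
force: [-0.4, 0.6, 3.0]
grip_width: 0.0573
grasp_force: 9.0
```

Call:
servo_tool --series '[[[0,0,0,0,0,0,0.5],[0,0,0,0,0,0,0.5]]]'

```text
time_s: 30.32
tool_pos: [0.6827, -0.0952, 0.021]
tool_rot: [179.9, 0.1, 45.0]
force: [-1.5, 0.5, 4.3]
grip_width: 0.0577
grasp_force: 9.0
```

```bash
python3 - <<'E'
from h import *
p=cratew(.072,0)
plan((*p,.16,1.5),(*p,.095,1.5))
E
```

```text
t 30.32 pos [ 0.6827 -0.0952  0.021 ] rot [1.7988e+02 7.0000e-02 4.5010e+01] q [ 30.  36. -34.  88.  22.  63. -54.] grip 0.0577 9.0
(np.float64(0.5949753273982401), np.float64(-0.3051152597218331), 0.16, 1.5) -> [-0.702, 0.289, -0.462] [0.0008, 0.0001, 0.2417] rows>= 6.4
(np.float64(0.5949753273982401), np.float64(-0.3051152597218331), 0.095, 1.5) -> [-0.702, 0.288, -0.245] [0.0008, 0.0001, 0.2417] rows>= 6.1
```

Call:
servo_tool --series '[[[0,0,-0.07,0,0,0,0.5],[0,0,-0.17,0,0,0,0.5],[0,0,-0.28,0,0,0,0.5],[0,0,-0.39,0,0,0,0.5],[-0.04,0.02,-0.45,0,0,0.01,0.5],[-0.11,0.05,-0.46,0,0,0.035,0.5],[-0.2,0.08,-0.46,0,0,0.06,0.5],[-0.29,0.12,-0.46,0,0,0.09,0.5],[-0.38,0.16,-0.46,0,0,0.125,0.5],[-0.47,0.195,-0.46,0,0,0.16,0.5],[-0.53,0.22,-0.46,0,0,0.18,0.5],[-0.55,0.226,-0.46,0,0,0.19,0.5]]]'

```text
time_s: 31.32
tool_pos: [0.6108, -0.265, 0.1573]
tool_rot: [179.8, 0.2, 10.3]
force: [-0.7, -0.9, -1.5]
grip_width: 0.0574
grasp_force: 9.0
```

Call:
servo_tool --series '[[[0,0,0,0,0,0,0.5],[0,0,0,0,0,0,0.5]]]'

```text
time_s: 31.48
tool_pos: [0.6139, -0.2578, 0.158]
tool_rot: [180.0, 0.0, 11.0]
force: [-0.8, -0.1, -1.3]
grip_width: 0.0578
grasp_force: 9.0
```

```bash
python3 - <<'E'
from h import *
p=cratew(.072,0)
plan((*p,.16,1.5),(*p,.095,1.5))
E
```

```text
t 31.48 pos [ 0.6139 -0.2578  0.158 ] rot [1.800e+02 5.000e-02 1.096e+01] q [ 42.  25. -28.  85.  12.  74. -67.] grip 0.0578 9.0
(np.float64(0.5949753273982401), np.float64(-0.3051152597218331), 0.16, 1.5) -> [-0.092, 0.143, -0.006] [0.0, 0.0003, 0.0525] rows>= 1.3
(np.float64(0.5949753273982401), np.float64(-0.3051152597218331), 0.095, 1.5) -> [-0.092, 0.143, 0.21] [0.0, 0.0003, 0.0525] rows>= 1.9
```

Call:
servo_tool --series '[[[-0.03,0.05,0,0,0,0.02,0.5],[-0.06,0.1,0,0,0,0.04,0.5],[-0.085,0.135,0,0,0,0.053,0.5],[-0.092,0.143,0,0,0,0.053,0.5],[-0.092,0.143,0,0,0,0.053,0.5],[-0.092,0.143,0.07,0,0,0.053,0.5],[-0.092,0.143,0.15,0,0,0.053,0.5],[-0.092,0.143,0.2,0,0,0.053,0.5],[-0.092,0.143,0.21,0,0,0.053,0.5],[-0.092,0.143,0.21,0,0,0.053,0.5],[-0.092,0.143,0.21,0,0,0.053,0.5],[-0.092,0.143,0.21,0,0,0.053,0.5]]]'

```text
time_s: 32.48
tool_pos: [0.5959, -0.3066, 0.0974]
tool_rot: [179.8, -0.1, 1.3]
force: [1.5, 0.3, -0.8]
grip_width: 0.0575
grasp_force: 9.0
```

```bash
python3 - <<'E'
from h import *
p=cratew(.072,0)
plan((*p,.027,1.5))
E
```

```text
t 32.48 pos [ 0.5959 -0.3066  0.0974] rot [ 1.7983e+02 -1.2000e-01  1.3400e+00] q [ 44.  27. -25.  88.  12.  67. -72.] grip 0.0575 9.0
(np.float64(0.5949753273982401), np.float64(-0.3051152597218331), 0.027, 1.5) -> [-0.003, -0.006, 0.235] [0.0009, -0.0007, -0.0009] rows>= 1.7
```

Call:
servo_tool --series '[[[0,0,0.05,0,0,0,0.5],[0,0,0.1,0,0,0,0.5],[0,0,0.15,0,0,0,0.5],[0,0,0.19,0,0,0,0.5],[0,0,0.212,0,0,0,0.5],[0,0,0.222,0,0,0,0.5],[0,0,0.227,0,0,0,0.5],[0,0,0.227,0,0,0,0.5],[0,0,0.227,0,0,0,0.5]]]'

```text
time_s: 33.23
tool_pos: [0.5951, -0.3073, 0.0285]
tool_rot: [179.8, -0.0, 1.3]
force: [-0.7, 0.2, -1.2]
grip_width: 0.0574
grasp_force: 9.0
```

Call:
servo_tool --series '[[[0,0,0.005,0,0,0,0.5],[0,0,0.005,0,0,0,0.5],[0,0,0.005,0,0,0,0.8],[0,0,0.005,0,0,0,0.9],[0,0,0.005,0,0,0,0.9],[0,0,0.005,0,0,0,0.9],[0,0,0.005,0,0,0,0.9],[0,0,-0.08,0,0,0,0.9],[0,0,-0.19,0,0,0,0.9],[0,0,-0.32,0,0,0,1],[0,0,-0.45,0,0,0,1],[0,0,-0.45,0,0,0,1]]]'

```text
time_s: 34.23
tool_pos: [0.5993, -0.3084, 0.1725]
tool_rot: [179.5, -0.7, 1.3]
force: [0.5, -0.1, 0.9]
grip_width: 0.0856
grasp_force: 0.0
```

Call:
servo_tool --series '[[[0,0,-0.05,0,0,0,1],[0,0,-0.05,0,0,0,1]]]'

```text
time_s: 34.4
tool_pos: [0.5961, -0.3074, 0.181]
tool_rot: [179.7, -0.2, 1.3]
force: [0.9, -0.1, 0.1]
grip_width: 0.0865
grasp_force: 0.0
```

```bash
python3 - <<'E'
from h import *
plan((.5,-.06,.18,45),(.438,.0245,.18,45))
tins()
E
```

```text
t 34.4 pos [ 0.5961 -0.3074  0.181 ] rot [179.72  -0.24   1.27] q [ 44.  24. -26.  83.  11.  75. -71.] grip 0.0865 0.0
(0.5, -0.06, 0.18, 45) -> [-0.302, -0.832, -0.002] [0.002, -0.0007, -0.243] rows>= 6.4
(0.438, 0.0245, 0.18, 45) -> [-0.502, -1.118, -0.004] [0.002, -0.0007, -0.243] rows>= 8.8
jar [0.436  0.0255] mean [0.4385 0.0255] r 0.0268 138
```

Call:
servo_tool --series '[[[-0.05,-0.14,0,0,0,-0.03,1],[-0.1,-0.28,0,0,0,-0.07,1],[-0.15,-0.42,0,0,0,-0.11,1],[-0.21,-0.56,0,0,0,-0.15,1],[-0.27,-0.7,0,0,0,-0.19,1],[-0.33,-0.83,0,0,0,-0.23,1],[-0.4,-0.95,0,0,0,-0.243,1],[-0.42,-1.0,0,0,0,-0.243,1],[-0.42,-1.0,0,0,0,-0.243,1],[-0.42,-1.0,0,0,0,-0.243,1],[-0.42,-1.0,0,0,0,-0.243,1]]]'

```text
time_s: 35.37
tool_pos: [0.4618, -0.0105, 0.1765]
tool_rot: [179.9, 0.1, 45.0]
force: [-0.1, -0.4, -0.4]
grip_width: 0.087
grasp_force: 0.0
```

```bash
python3 - <<'E'
from h import *
plan((.438,.0248,.18,45),(.438,.0248,.018,45))
tins(); tins('side')
E
```

```text
t 35.37 pos [ 0.4618 -0.0105  0.1765] rot [1.7992e+02 1.4000e-01 4.4990e+01] q [ 41.  -2. -42. 111.  -1.  70. -45.] grip 0.087 0.0
(0.438, 0.0248, 0.18, 45) -> [0.027, -0.139, -0.012] [0.0004, 0.0008, -0.0001] rows>= 1.0
(0.438, 0.0248, 0.018, 45) -> [0.028, -0.14, 0.528] [0.0004, 0.0008, -0.0001] rows>= 3.9
jar [0.4369 0.0266] mean [0.4384 0.028 ] r 0.0275 138
jar [0.4383 0.0265] mean [0.4365 0.028 ] r 0.0275 110
```

Call:
servo_tool --series '[[[0.027,-0.142,0,0,0,0,1],[0.027,-0.142,0,0,0,0,1],[0.027,-0.142,0.08,0,0,0,1],[0.027,-0.142,0.17,0,0,0,1],[0.027,-0.142,0.27,0,0,0,1],[0.027,-0.142,0.37,0,0,0,1],[0.027,-0.142,0.45,0,0,0,1],[0.027,-0.142,0.5,0,0,0,1],[0.027,-0.142,0.52,0,0,0,1],[0.027,-0.142,0.52,0,0,0,1],[0.027,-0.142,0.52,0,0,0,1],[0.027,-0.142,0.52,0,0,0,1]]]'

```text
time_s: 36.47
tool_pos: [0.4386, 0.0256, 0.022]
tool_rot: [179.9, 0.0, 45.0]
force: [0.5, -0.3, 0.2]
grip_width: 0.087
grasp_force: 0.0
```

```bash
python3 - <<'E'
from h import *
plan((.4378,.0253,.019,45))
E
```

```text
t 36.47 pos [0.4386 0.0256 0.022 ] rot [1.7986e+02 3.0000e-02 4.4980e+01] q [ 36.   8. -45. 123.   8.  51. -58.] grip 0.087 0.0
(0.4378, 0.0253, 0.019, 45) -> [-0.003, -0.001, 0.01] [0.0008, 0.0001, -0.0001] rows>= 0.1
```

Call:
servo_tool --series '[[[-0.002,0,0.008,0,0,0,0.6],[-0.002,0,0.008,0,0,0,0.6],[-0.002,0,0.008,0,0,0,0.6],[-0.002,0,0.008,0,0,0,0.6],[-0.002,0,0.008,0,0,0,0.5],[-0.002,0,0.008,0,0,0,0.5],[-0.002,0,0.008,0,0,0,0.5],[-0.002,0,0.008,0,0,0,0.5],[-0.002,0,0.008,0,0,0,0.5]]]' --grip_force 9

```text
time_s: 37.22
tool_pos: [0.4372, 0.0254, 0.0188]
tool_rot: [179.9, 0.1, 45.0]
force: [0.2, -0.9, 2.7]
grip_width: 0.0573
grasp_force: 9.0
```

```bash
python3 - <<'E'
from h import *
p=cratew(-.072,0); print(p)
plan((.5,-.06,.18,25),(*p,.16,1.5),(*p,.095,1.5))
E
```

```text
[ 0.45102467 -0.30888474]
t 37.22 pos [0.4372 0.0254 0.0188] rot [1.7992e+02 1.0000e-01 4.5020e+01] q [ 36.   9. -45. 123.   8.  51. -58.] grip 0.0573 9.0
(0.5, -0.06, 0.18, 25) -> [-0.054, 0.35, -0.537] [0.0005, 0.0005, 0.1112] rows>= 4.6
(np.float64(0.45102467260175994), np.float64(-0.30888474027816687), 0.16, 1.5) -> [-0.756, 0.821, -0.468] [0.0006, 0.0004, 0.2418] rows>= 8.7
(np.float64(0.45102467260175994), np.float64(-0.30888474027816687), 0.095, 1.5) -> [-0.756, 0.821, -0.252] [0.0006, 0.0004, 0.2418] rows>= 8.2
```

Call:
servo_tool --series '[[[0,0,-0.07,0,0,0,0.5],[0,0,-0.17,0,0,0,0.5],[0,0,-0.28,0,0,0,0.5],[0,0,-0.39,0,0,0,0.5],[0,0.03,-0.47,0,0,0.01,0.5],[-0.01,0.1,-0.5,0,0,0.03,0.5],[-0.02,0.18,-0.5,0,0,0.06,0.5],[-0.04,0.26,-0.5,0,0,0.085,0.5],[-0.05,0.33,-0.5,0,0,0.105,0.5],[-0.055,0.35,-0.5,0,0,0.11,0.5],[-0.055,0.35,-0.5,0,0,0.11,0.5],[-0.055,0.35,-0.5,0,0,0.11,0.5]]]'

```text
time_s: 38.22
tool_pos: [0.4989, -0.0592, 0.1681]
tool_rot: [-180.0, 0.1, 25.3]
force: [-0.3, 0.8, -1.5]
grip_width: 0.0572
grasp_force: 9.0
```

```bash
python3 - <<'E'
from h import *
p=cratew(-.072,0); print(p)
plan((*p,.16,1.5))
E
```

```text
[ 0.45102467 -0.30888474]
t 38.22 pos [ 0.4989 -0.0592  0.1681] rot [-1.7998e+02  1.2000e-01  2.5300e+01] q [ 43.   5. -41. 107.   4.  70. -64.] grip 0.0572 9.0
(np.float64(0.45102467260175994), np.float64(-0.30888474027816687), 0.16, 1.5) -> [-0.5, 0.684, 0.028] [0.0, 0.0007, 0.1322] rows>= 6.1
```

Call:
servo_tool --series '[[[-0.03,0.04,0,0,0,0.01,0.5],[-0.08,0.11,0,0,0,0.02,0.5],[-0.14,0.19,0,0,0,0.035,0.5],[-0.2,0.27,0,0,0,0.05,0.5],[-0.26,0.355,0,0,0,0.07,0.5],[-0.32,0.44,0,0,0,0.09,0.5],[-0.38,0.52,0.01,0,0,0.11,0.5],[-0.44,0.6,0.02,0,0,0.12,0.5],[-0.48,0.66,0.025,0,0,0.13,0.5],[-0.5,0.684,0.025,0,0,0.132,0.5],[-0.5,0.684,0.025,0,0,0.132,0.5],[-0.5,0.684,0.025,0,0,0.132,0.5]]]'

```text
time_s: 39.22
tool_pos: [0.4518, -0.3082, 0.1618]
tool_rot: [180.0, 0.0, 1.5]
force: [0.3, 0.5, -1.8]
grip_width: 0.0573
grasp_force: 9.0
```

```bash
python3 - <<'E'
from h import *
p=cratew(-.072,0)
plan((*p,.095,1.5))
E
```

```text
t 39.22 pos [ 0.4518 -0.3082  0.1618] rot [1.7996e+02 1.0000e-02 1.5400e+00] q [ 57.  10. -28. 102.   5.  70. -61.] grip 0.0573 9.0
(np.float64(0.45102467260175994), np.float64(-0.30888474027816687), 0.095, 1.5) -> [-0.003, 0.002, 0.223] [0.0002, 0.0001, 0.0002] rows>= 1.6
```

Call:
servo_tool --series '[[[-0.003,0.002,0.05,0,0,0,0.5],[-0.003,0.002,0.11,0,0,0,0.5],[-0.003,0.002,0.18,0,0,0,0.5],[-0.003,0.002,0.25,0,0,0,0.5],[-0.003,0.002,0.31,0,0,0,0.5],[-0.003,0.002,0.36,0,0,0,0.5],[-0.003,0.002,0.4,0,0,0,0.5],[-0.003,0.002,0.425,0,0,0,0.5],[-0.003,0.002,0.438,0,0,0,0.5],[-0.003,0.002,0.438,0,0,0,0.5],[-0.003,0.002,0.438,0,0,0,0.5]]]'

```text
time_s: 40.13
tool_pos: [0.4511, -0.3105, 0.031]
tool_rot: [179.9, -0.0, 1.5]
force: [0.4, -0.6, -1.5]
grip_width: 0.0575
grasp_force: 9.0
```

Floor contact should come at about 0.024, so I'll lower 5.5 mm more, release, and rise.

Call:
servo_tool --series '[[[0,0,0.008,0,0,0,0.5],[0,0,0.014,0,0,0,0.5],[0,0,0.018,0,0,0,0.5],[0,0,0.018,0,0,0,0.5],[0,0,0.018,0,0,0,0.9],[0,0,0.018,0,0,0,0.9],[0,0,0.018,0,0,0,0.9],[0,0,0.018,0,0,0,0.9],[0,0,0.018,0,0,0,0.9],[0,0,-0.07,0,0,0,0.9],[0,0,-0.17,0,0,0,0.9],[0,0,-0.28,0,0,0,0.9]]]'

```text
time_s: 41.13
tool_pos: [0.4496, -0.3097, 0.1143]
tool_rot: [-180.0, 0.1, 1.5]
force: [0.6, 0.1, 0.7]
grip_width: 0.0783
grasp_force: 0.0
```

Call:
servo_tool --series '[[[0,0,-0.2,0,0,0,1],[0,0,-0.4,0,0,0,1],[-0.2,0,-0.5,0,0,0,1],[-0.2,0.2,-0.5,0,0,0,1],[-0.2,0.4,-0.5,0,0,0,1],[-0.2,0.5,-0.5,0,0,0,1],[-0.2,0.5,-0.5,0,0,0,1],[-0.2,0.5,-0.5,0,0,0,1],[-0.2,0.5,-0.5,0,0,0,1]]]'

```text
time_s: 41.88
tool_pos: [0.3929, -0.4638, 0.2639]
tool_rot: [179.9, 0.1, 1.2]
force: [-0.1, 0.6, 0.3]
grip_width: 0.0871
grasp_force: 0.0
```

```bash
python3 - <<'E'
from h import *
o=get_obs(); print(o['time_s'],o['tool_pos'],o['force'])
for n in ('scene','side'):
    c=cam(n); P=cloud(c); save(c,f'pics/{n}5.png'); h=cv2.cvtColor(c['frame'],cv2.COLOR_RGB2HSV)
    for x in (-.072,0,.072):
        w=cratew(x,0); m=(np.hypot(P[...,0]-w[0],P[...,1]-w[1])<.034)&(abs(P[...,2]-.075)<.008)&(h[...,1]<70); q=P[m]; d=q.mean(0)-[*CC,0]
        A=np.c_[q[:,:2],np.ones(len(q))]; s=np.linalg.lstsq(A,q[:,2],rcond=None)[0]
        print(n,len(q),'crate xy',np.round(d,4),'tilt',np.round(s[:2],3))
    w=[np.nanmedian(P[np.hypot(P[...,0]-a,P[...,1]-b)<.012][:,2]) for a,b in (binw(-.085,0),binw(0,0),binw(.07,0))]; print('lid',np.round(w,4))
a=cv2.imread('pics/scene5.png')[100:330,140:460]; cv2.imwrite('pics/end.png',cv2.resize(a,None,fx=2.4,fy=2.4))
E
```

```text
41.8833 [ 0.39293267 -0.4638357   0.263895  ] [-0.09356731  0.61574106  0.34444536]
scene 144 crate xy [-0.0713 -0.0007  0.0755] tilt [-0.059 -0.037]
scene 150 crate xy [0.0005 0.0007 0.0755] tilt [-0.014 -0.038]
scene 154 crate xy [0.0708 0.0023 0.0755] tilt [-0.019 -0.025]
lid [0.1371 0.1361 0.1371]
side 151 crate xy [-0.0736 -0.0006  0.0761] tilt [ 0.067 -0.048]
side 141 crate xy [-0.0008  0.0003  0.0764] tilt [ 0.024 -0.023]
side 137 crate xy [0.0687 0.0031 0.0763] tilt [ 0.033 -0.058]
lid [0.1379 0.1383 0.1375]
```

View pics/end.png

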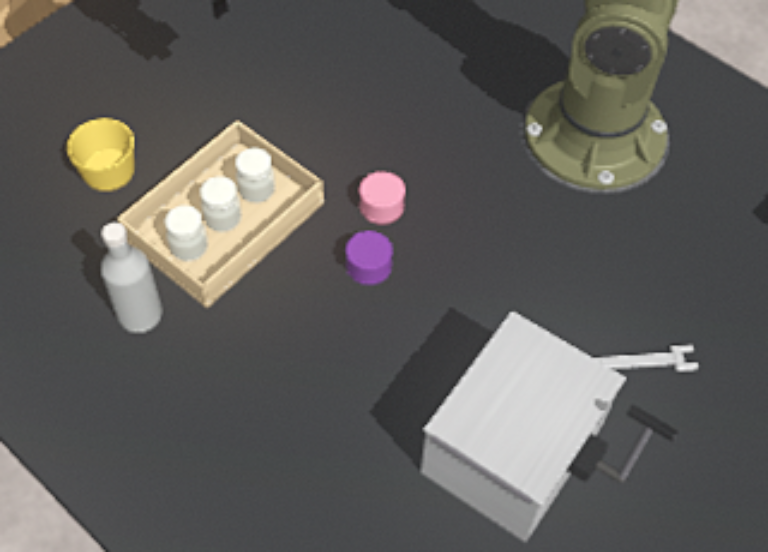

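View pics/side5.png

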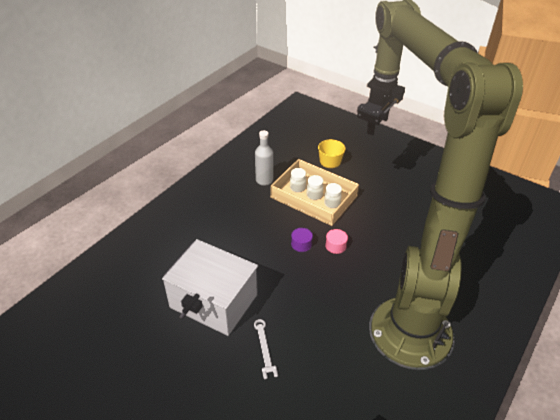

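The crop shows all three jars upright in the crate, at (185,232), (220,203) and (255,174). The bin is shut at (520,420), no tins are left on the bench, and the bystanders haven't moved. Handing in.

```bash
python3 -c "
from h import *
print(env.sign_off())"
```

```text
the job is handed in; nothing more can be done
None
```

I put both tins in the bin and shut it with the lever, stood the three jars upright in the crate, and handed the job in at about 42 s; sign-off gave no verdict.

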